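# Scoop the waxed balls into the tray, hang up the scoop, push the tray to the stop

### The arm

A 7-joint arm with a two-finger parallel gripper is mounted at the origin on the work surface. World frame = base frame: x ahead of the robot, y to its left, z up, the work surface at z = 0. Lengths are in m, angles in rad, forces in N, time in s.
With the tool pointing down it reaches from about 0.425 to 0.925 m from the base axis. Payload 6.8 kg.
Tool frame: the origin (TCP) lies midway between the tips of the shut fingers; the grasp point (between the pads) lies 19 mm behind it; z points along the fingers, y is the direction in which the jaws open and shut (so a half turn about z gives the same grasp; the last joint's range is limited). The gripper opens to 85 mm and grips with 20 to 120 N. Pads are 22 mm wide; open, the fingers measure 114 mm over their backs; the gripper's body (76 mm by 85 mm) begins 54 mm behind the grasp point. The pads swing forward as they close: fully open they stand 13 mm farther back than shut.
Start: joints at [-1.293, 0.477, 0.022, 1.555, -0.011, 1.109, -0.083], TCP at [0.254, 0.625, 0.231] pointing down, gripper open.
Joint ranges: [-2.96, 2.96], [-0.34, 2.1], [-1.41, 1.46], [0.24, 2.44], [-1.37, 4.51], [0.17, 1.92], [-2.96, 2.96]. Speed limits (rad/s): [2.39, 2.39, 3.14, 3.14, 3.14, 3.14, 3.14].

### API

Orientations are given as a rotation vector (axis times angle).
In Python, from bench import r gives the robot as it stands. The module is installed in compiled form; this text tells all that it offers.
- The arm moves only by the tool play_rows, never from a script. Its argument "plan" is a list of rows, each a list of 7 numbers: the shift along the world's x, y, z in mm, then the turn, a rotation vector about the world's x, y, z in rad, then the finger opening in mm, from 0 to 85.4. A call has 1 to 12 rows; each row is the pose to reach, as a shift and turn from the pose commanded when the call began; what a row does not reach only later rows make up. A row lasts 1/10 s, in which the tool goes at most 50 mm and 8.59 degrees, less where a joint would pass 70% of its speed; a pose out of reach is approached as far as the arm can. A call with a gripper value outside its range is refused whole. The fingers move at their own pace and stop on an object; "grip_force" is the grip in N (left out, the last holds). Time passes only in rows, so rows that repeat a pose let the fingers close. It gives the time, the measured TCP pose, the force and the opening at its end, in the units of the state.
- r.get_obs(): the state, without advancing time (a new reading comes with each control period).
- r.grab_frame(name): name is "scene" or "top" or "wrist"; returns a dict with "color" (420x560x3 uint8, blue, green, red), "z_map" (420x560 float32, m along the optical axis (not along the pixel's ray), 0 where there is no reading), "camera_matrix" (3x3 intrinsics, pixels), "R" (3x3) and "t" (3): a world point X has camera coordinates R X + t. Camera axes: x right, y down, z forward; pixel columns grow to the right and rows downward; lengths in m; the calibration is good to about 2 mm. A picture is of the moment at which its call begins.
- r.hand_in(): hands the job in, once; it reports no verdict.
The state is a dict: "clock": time; "joints": joint angles; "qvel": joint speeds; "tau": joint torques, N m; "tcp_pos": TCP position; "orientation": TCP orientation; "contact_force": force on the tool from outside, world axes, zero at the start; "moment": the same for the moment, N m; "grip_width": finger opening in m.
Only numpy, scipy, OpenCV 4.12 (cv2) and the standard library are available. Lean on these libraries where they do the work, as an engineer would, in place of code of your own. Each camera call takes 0.05 s, during which the arm holds its last target.

### The job

Holding the hand scoop by its black grip, scoop all the freshly waxed wooden balls out of the blue trough and tip them into the wooden tray, without the gripper ever touching a ball. When every ball is in the tray, hang the empty scoop by its crossbar in the throat of the two-pronged hook and let go of it. Then slide the filled tray away from the robot until it sits flush against the dark bench stop, leaving all the other things on the bench where they are.

Things in the scene. Friction and masses are not known exactly. Their poses are not given: they have to be found in the camera images.
- trough: Fixed blue trough, outside 300 (x) x 116 (y) x 75 mm high, walls 12 mm (inside 276 x 92). Origin: centre of its underside. x points away from the robot, to the end where the balls lie. That end's floor is flat, 146 mm long, 10 mm above the bench; from there a ramp rises towards the robot at 12 degrees, to 38 mm at the near wall. Floor and ramp are plywood.
- trough_end (a point): Point on the trough's flat floor at the middle of the far end wall's inner face (trough x = 138 mm, z = 10 mm); axes as the trough's.
- scoop: Loose aluminium scoop, 0.2 kg. Origin under its flat floor; x forward to the open lip. Floor 82 mm wide, from x = -50 mm (back wall 45 mm high) to x = 58 (lip). Sides 40 mm high to x = 22, then 20 mm to x = 34. A gooseneck rises from the back wall to z = 80 and, at x = -8, goes up through a crossbar to a black grip; 155 mm high in all. Holds 6 balls safely.
- scoop_grip (a point): Centre of the black grip block on top of the scoop, 132 mm above the scoop's underside, at x = -8 mm, y = 0. The block is 18 mm (scoop x) x 32 mm (y) x 46 mm high; take it from above across the 18 mm. Axes as the scoop's.
- scoop_bar (a point): Centre of the scoop's crossbar, a 10 mm round steel bar 70 mm long along the scoop's y, 97 mm above the scoop's underside and 35 mm below the grip's centre. It is what hangs in the hook. Axes as the scoop's.
- hook: Fixed dark steel stand. Origin: under its post. From the 16 mm post two level 10 mm prongs (y = +-20 mm, 30 mm clear between, top at z = 190) run to -x, towards the robot, ending in upturned tips at x = -115 mm; a second pair of upturned pins is at x = -67. Tips and pins reach z = 209. The throat between them is about 38 mm long. Nothing stands above the prongs.
- hook_throat (a point): Where the crossbar's centre hangs: 91 mm from the post towards the robot, 195 mm above the bench. Axes as the hook's. Bring the bar in from the tips' side or above, over the tips (centre 21 mm or more above this point), across the prongs (along hook y), the scoop's neck between the prongs, then lower it. The scoop may face either way.
- stop: Fixed dark wooden bench stop, a bar 40 (x) x 300 (y) x 35 mm high. Origin: centre of its underside. The tray goes against the face at x = -20 mm, which looks to the robot.
- tray: Loose open wooden tray, 0.4 to 0.85 kg, outside 160 (x) x 200 (y) x 55 mm high, walls and floor 9 mm. Origin: centre of its underside; x points away from the robot, to the stop. Flush against the stop, its origin is 100 mm in front of the stop's. Pushed low on its robot-side wall it slides on the bench (3 to 7 N) and squares up against the stop; if askew, push nearer the open side.
- ball0: Dark waxed (slippery) wooden ball, 32 mm in diameter, 13 g; origin at its centre. Present or absent (None): eight to ten balls are in the trough.
- ball1: Dark waxed (slippery) wooden ball, 32 mm in diameter, 13 g; origin at its centre. Present or absent (None): eight to ten balls are in the trough.
- ball2: Dark waxed (slippery) wooden ball, 32 mm in diameter, 13 g; origin at its centre. Present or absent (None): eight to ten balls are in the trough.
- ball3: Dark waxed (slippery) wooden ball, 32 mm in diameter, 13 g; origin at its centre. Present or absent (None): eight to ten balls are in the trough.
- ball4: Dark waxed (slippery) wooden ball, 32 mm in diameter, 13 g; origin at its centre. Present or absent (None): eight to ten balls are in the trough.
- ball5: Dark waxed (slippery) wooden ball, 32 mm in diameter, 13 g; origin at its centre. Present or absent (None): eight to ten balls are in the trough.
- ball6: Dark waxed (slippery) wooden ball, 32 mm in diameter, 13 g; origin at its centre. Present or absent (None): eight to ten balls are in the trough.
- ball7: Dark waxed (slippery) wooden ball, 32 mm in diameter, 13 g; origin at its centre. Present or absent (None): eight to ten balls are in the trough.
- ball8: Dark waxed (slippery) wooden ball, 32 mm in diameter, 13 g; origin at its centre. Present or absent (None): eight to ten balls are in the trough.
- ball9: Dark waxed (slippery) wooden ball, 32 mm in diameter, 13 g; origin at its centre. Present or absent (None): eight to ten balls are in the trough.
- mortise_block: Bystander: pale wooden block 100 x 45 x 45 mm with a mortise slot in its top. Leave it alone.
- hammer: Bystander: small hammer lying on the bench. Leave it alone.
- glue_jar: Bystander: white jar, 60 mm wide and 80 mm high, yellow cap. Leave it alone.
- offcut: Bystander: pale wooden offcut 140 x 45 x 30 mm. Leave it alone.
- tenon_piece: Bystander: brown wooden stick 120 x 30 x 30 mm. Leave it alone.

How it is judged:
By the outcome, as a careful person would: the job done as asked, in the order asked, and still so for the second after the job is handed in, with the robot touching nothing.
Of ball0, ball1, ball2, ball3, ball4, ball5, ball6, ball7, ball8, ball9 only 8 to 10 are there at a start; the rules pass over those that are not, and their reading is None.
At some moment in a run one of tray, scoop may be knocked a few centimetres aside while the robot is not near it.
It also fails if it takes over 210 s, if anything falls off the work surface, if the arm or the gripper's body presses on something with over 40 N, if the wrist force passes 120 N, or if a joint passes its speed limit or range.

## Working session

There is one attempt and no reset: what is moved stays moved. The work goes in short steps, Python scripts to look and compute and a tool call to move; the robot and the scene stay as the last step left them, time stands still between calls to the robot, and variables do not carry over. Pictures are saved under pics/ and viewed, and the job is handed in when it is done.

Besides the shell and the picture viewer there is one more tool, called after ">>>" as name(argument=value, ...), one argument or row to a line, values as JSON. play_rows: Moves the arm, as the interface text tells. Its arguments: {"type":"object","properties":{"plan":{"type":"array"},"grip_force":{"type":"number"}},"required":["plan"]}

```bash
mkdir -p pics; ls
python3 - <<'E'
from bench import r
import cv2,numpy as np
print({k:np.round(v,3) for k,v in r.get_obs().items()})
for n in ["scene","top","wrist"]:
    f=r.grab_frame(n); cv2.imwrite(f"pics/a_{n}.png",f["color"]); np.savez(f"pics/a_{n}.npz",**f)
    print(n,np.round(f["camera_matrix"],1).tolist(),np.round(f["R"],3).tolist(),np.round(f["t"],3))
E
```

```text
pics
{'clock': np.float64(0.0), 'joints': array([-1.293,  0.478,  0.022,  1.556, -0.011,  1.109, -0.083]), 'qvel': array([ 0.001, -0.   , -0.002,  0.002, -0.   ,  0.   , -0.002]), 'tau': array([-1.0000e-03, -5.9643e+01,  1.6080e+00, -2.8121e+01,  1.2000e-02,
        9.0000e-03,  0.0000e+00]), 'tcp_pos': array([0.254, 0.625, 0.23 ]), 'orientation': array([-6.020e-01, -3.083e+00,  3.000e-03]), 'contact_force': array([0.809, 0.13 , 0.802]), 'moment': array([ 0.003, -0.002,  0.004]), 'grip_width': np.float64(0.086)}
scene [[514.0, 0.0, 275.3], [0.0, 514.0, 213.4], [0.0, 0.0, 1.0]] [[-0.603, 0.798, 0.013], [0.69, 0.53, -0.493], [-0.4, -0.288, -0.87]] [ 0.322 -0.363  1.628]
top [[432.1, 0.0, 274.9], [0.0, 432.1, 218.4], [0.0, 0.0, 1.0]] [[0.022, -1.0, 0.001], [-0.988, -0.022, -0.151], [0.151, 0.003, -0.988]] [0.033 0.592 1.075]
wrist [[311.2, 0.0, 283.7], [0.0, 311.2, 207.0], [0.0, 0.0, 1.0]] [[0.376, 0.927, -0.004], [0.89, -0.36, 0.279], [0.257, -0.108, -0.96]] [-0.672 -0.035  0.38 ]
```

View pics/a_scene.png

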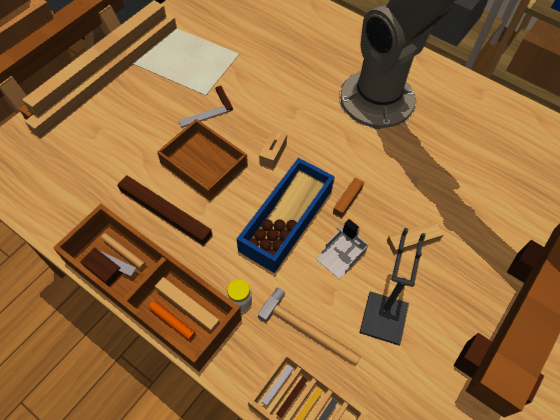

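View pics/a_top.png

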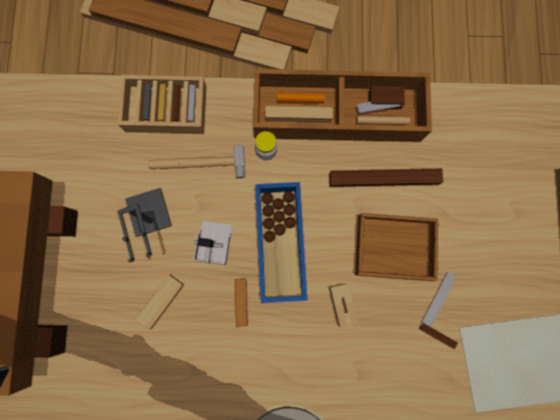

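View pics/a_wrist.png

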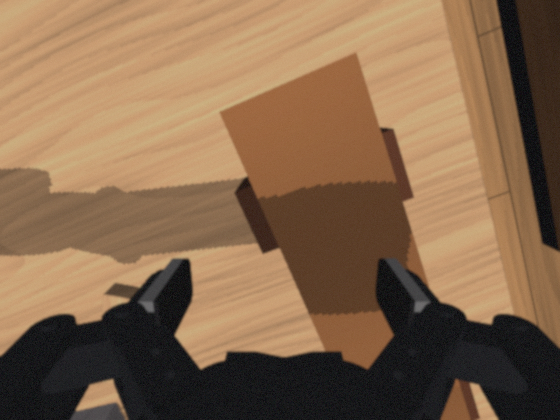

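```bash
cat > h.py <<'E'
import numpy as np, cv2
from scipy.spatial.transform import Rotation as Rn
def grab(n,tag=None):
    from bench import r
    f=r.grab_frame(n)
    if tag: cv2.imwrite(f"pics/{tag}_{n}.png",f["color"]); np.savez(f"pics/{tag}_{n}.npz",**f)
    return f
def load(tag,n): return dict(np.load(f"pics/{tag}_{n}.npz"))
def cloud(f):
    z=f["z_map"]; K=f["camera_matrix"]; h,w=z.shape
    u,v=np.meshgrid(np.arange(w),np.arange(h))
    P=np.stack([(u-K[0,2])/K[0,0]*z,(v-K[1,2])/K[1,1]*z,z],-1)
    X=(P-f["t"])@f["R"]
    X[z==0]=np.nan
    return X
def proj(f,X):
    X=np.atleast_2d(X); c=X@f["R"].T+f["t"]; p=c@f["camera_matrix"].T
    return p[:,:2]/p[:,2:]
def pix2plane(f,uv,h):
    uv=np.atleast_2d(uv); K=f["camera_matrix"]
    d=np.c_[(uv[:,0]-K[0,2])/K[0,0],(uv[:,1]-K[1,2])/K[1,1],np.ones(len(uv))]@f["R"]
    o=-f["R"].T@f["t"]
    return o+d*((h-o[2])/d[:,2])[:,None]
def rect(X,m):
    p=X[m][:,:2].astype(np.float32)*1000
    return cv2.minAreaRect(p)
E
python3 - <<'E'
from h import *
f=load("a","top"); X=cloud(f); z=X[...,2]
print("bench z", np.nanmedian(z[300:400,100:200]), np.nanstd(z[320:400,210:260]))
hm=np.clip(z*1000/220*255,0,255); hm=np.nan_to_num(hm).astype(np.uint8)
c=cv2.applyColorMap(hm,cv2.COLORMAP_JET)[50:350,100:460]
cv2.imwrite("pics/hm.png",cv2.resize(c,None,fx=2.2,fy=2,interpolation=cv2.INTER_NEAREST))
c=f["color"][160:320,110:320]
cv2.imwrite("pics/crop.png",cv2.resize(c,None,fx=3.6,fy=3.6,interpolation=cv2.INTER_CUBIC))
E
```

```text
bench z -0.0005766570396420706 0.004882949062736469
```

View pics/hm.png

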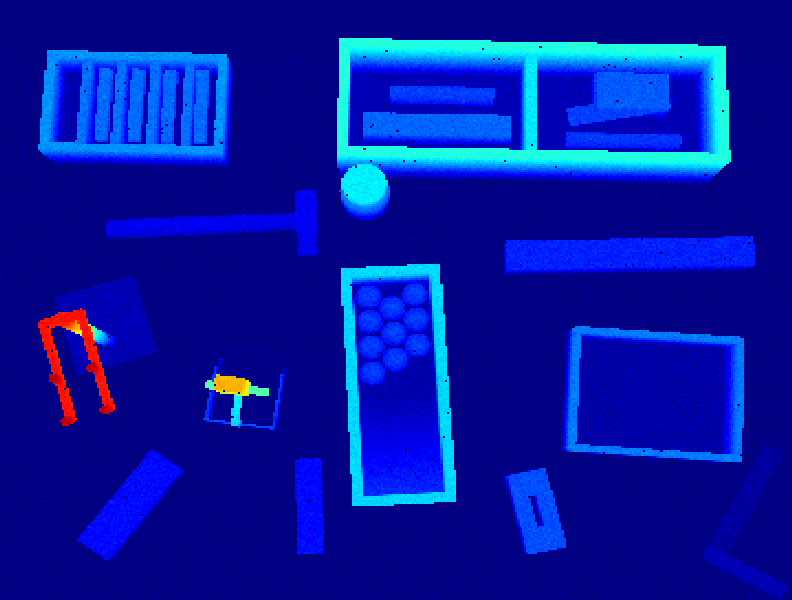

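View pics/crop.png

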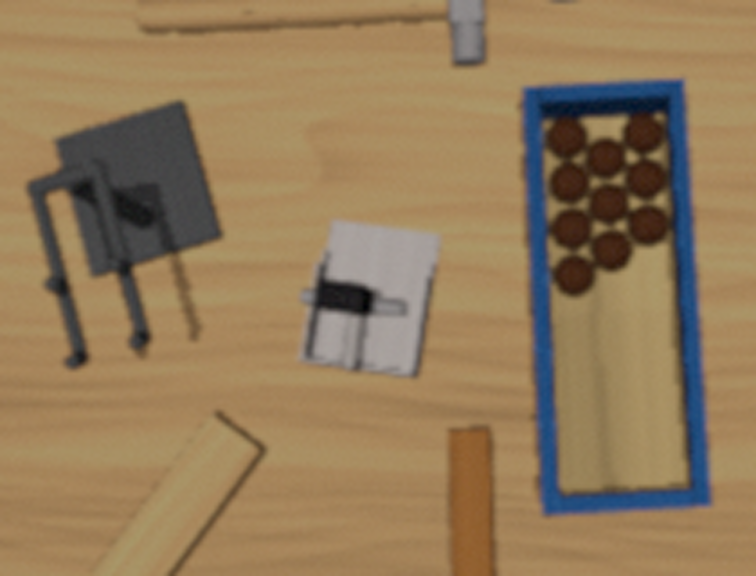

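```bash
cat > fit.py <<'E'
from h import *
def yaw_rect(R):
    return f"c=({R[0][0]:.1f},{R[0][1]:.1f}) size=({R[1][0]:.1f},{R[1][1]:.1f}) ang={R[2]:.2f}"
def roi(X,x0,x1,y0,y1,z0,z1):
    with np.errstate(all='ignore'):
        return (X[...,0]>x0)&(X[...,0]<x1)&(X[...,1]>y0)&(X[...,1]<y1)&(X[...,2]>z0)&(X[...,2]<z1)
if __name__=="__main__":
    import sys
    tag=sys.argv[1]
    for n in ["top","scene"]:
        f=load(tag,n); X=cloud(f)
        for name,a in dict(trough=(.4,.75,-.1,.12,.068,.080),stop=(.65,.8,-.5,-.1,.028,.04),tray=(.4,.65,-.42,-.1,.049,.061),grip=(.4,.65,.1,.28,.149,.162),bar=(.4,.65,.1,.28,.09,.105),
              hookprong=(.4,.75,.25,.45,.183,.196),hooktips=(.4,.75,.25,.45,.200,.215)).items():
            m=roi(X,*a)
            if m.sum()<5: print(n,name,"few",m.sum());continue
            print(n,name,m.sum(),yaw_rect(rect(X,m)),"medz %.1f"%(1000*np.median(X[m][:,2])), "mean",np.round(X[m].mean(0)*1000,1))
E
python3 fit.py a
```

```text
top trough 1269 c=(538.1,32.4) size=(285.0,116.0) ang=4.39 medz 74.5 mean [556.5  33.1  74.4]
top stop 1658 c=(713.1,-248.3) size=(41.5,297.2) ang=2.42 medz 34.5 mean [ 712.4 -247.4   34.4]
top tray 975 c=(525.1,-269.5) size=(201.2,160.2) ang=87.23 medz 53.9 mean [ 524.6 -269.3   53.9]
top grip 102 c=(516.7,210.3) size=(31.3,17.5) ang=82.84 medz 154.3 mean [516.7 209.7 154.3]
top bar 52 c=(516.5,210.1) size=(69.9,9.9) ang=83.11 medz 100.3 mean [515.5 202.6 100.1]
top hookprong 512 c=(531.4,362.4) size=(125.3,51.0) ang=19.39 medz 188.5 mean [540.5 365.  188.4]
top hooktips 77 c=(497.3,350.7) size=(59.2,48.8) ang=17.65 medz 205.9 mean [498.4 350.6 205.8]
scene trough 1157 c=(537.4,32.3) size=(283.4,118.3) ang=4.43 medz 74.7 mean [566.6  35.4  74.5]
scene stop 1428 c=(711.3,-249.4) size=(43.2,300.5) ang=2.78 medz 34.6 mean [ 712.2 -243.5   34.6]
scene tray 749 c=(502.1,-237.6) size=(265.0,209.4) ang=87.67 medz 54.2 mean [ 525.6 -264.8   54.2]
scene grip 98 c=(514.6,210.2) size=(30.6,19.6) ang=83.41 medz 154.4 mean [515.1 210.6 154.3]
scene bar 78 c=(514.6,210.2) size=(71.2,11.3) ang=82.53 medz 99.6 mean [516.2 213.5  99.4]
scene hookprong 488 c=(530.7,363.0) size=(121.7,51.1) ang=18.94 medz 189.4 mean [541.9 366.7 189.3]
scene hooktips 83 c=(495.6,350.8) size=(59.1,49.3) ang=18.40 medz 206.7 mean [495.  352.2 206.3]
```

```bash
sed -i 's/trough=(.4,/trough=(.3,/' fit.py; python3 fit.py a | grep trough
python3 - <<'E'
from h import *
# tool rot for tool-y at angle a (deg), pointing down
def R_at(a):
    a=np.radians(a); y=np.array([np.cos(a),np.sin(a),0]); z=np.array([0,0,-1.]); x=np.cross(y,z)
    return np.c_[x,y,z]
from bench import r
o=r.get_obs(); R0=Rn.from_rotvec(o["orientation"]).as_matrix()
print(o["tcp_pos"]*1000)
for a in (-7,): 
    print((Rn.from_matrix(R_at(a)@R0.T)).as_rotvec())
E
```

```text
top trough 1530 c=(530.4,31.8) size=(300.6,116.0) ang=4.39 medz 74.4 mean [527.7  31.7  74.3]
scene trough 1384 c=(527.2,31.5) size=(303.5,118.6) ang=4.63 medz 74.6 mean [537.   33.8  74.5]
[253.82306813 625.00163321 230.56360701]
[ 8.10176745e-04 -1.20377245e-03 -1.30725917e+00]
```

>>> play_rows(
  plan=[
    [0,0,50,0,0,0,85],
    [0,0,100,0,0,-0.1,85],
    [30,-40,100,0,0,-0.25,85],
    [60,-80,100,0,0,-0.4,85],
    [90,-125,100,0,0,-0.55,85],
    [120,-170,100,0,0,-0.7,85],
    [150,-215,100,0,0,-0.85,85],
    [180,-260,100,0,0,-1.0,85],
    [205,-305,100,0,0,-1.1,85],
    [225,-345,100,0,0,-1.2,85],
    [242,-380,100,0,0,-1.3,85],
    [252,-405,100,0,0,-1.307,85],
  ],
)

```text
clock: 1.35
tcp_pos: [0.5076, 0.2156, 0.3314]
orientation: [2.36, 2.071, -0.0]
contact_force: [-0.0, 0.1, 0.0]
grip_width: 0.0851
```

```bash
cat > look.py <<'E'
import sys
from h import *
from bench import r
tag=sys.argv[1]
for n in sys.argv[2:]: grab(n,tag)
o=r.get_obs(); R=Rn.from_rotvec(o["orientation"]).as_matrix()
print("clk %.2f"%o["clock"],"tcp",np.round(o["tcp_pos"]*1000,1),"yaw(y)%.1f"%np.degrees(np.arctan2(R[1,1],R[0,1])),"zax",np.round(R[:,2],3),"q",np.round(o["joints"],2),"F",np.round(o["contact_force"],1),"w %.1f"%(1000*o["grip_width"]))
E
python3 look.py b wrist top scene; python3 fit.py b
```

```text
clk 1.50 tcp [506.7 217.9 331.4] yaw(y)-7.3 zax [ 0. -0. -1.] q [-0.9   0.19  0.45  1.75 -0.09  1.22 -0.55] F [0.1 0.2 0.4] w 84.8
top trough 1524 c=(530.4,31.9) size=(300.4,116.1) ang=4.25 medz 74.3 mean [527.9  31.7  74.4]
top stop 1659 c=(713.2,-248.1) size=(42.2,297.5) ang=2.55 medz 34.5 mean [ 712.3 -248.    34.4]
top tray 982 c=(503.2,-240.4) size=(257.8,207.5) ang=87.10 medz 53.8 mean [ 523.8 -268.6   53.8]
top grip 109 c=(516.5,209.9) size=(32.0,18.2) ang=82.75 medz 154.1 mean [516.2 209.7 154.2]
top bar 53 c=(516.6,210.0) size=(70.1,10.0) ang=83.08 medz 100.7 mean [515.4 202.2 100.2]
top hookprong few 0
top hooktips few 0
scene trough 1371 c=(527.0,31.8) size=(304.3,118.5) ang=4.69 medz 74.7 mean [536.4  33.9  74.5]
scene stop 1427 c=(711.9,-249.2) size=(42.5,300.0) ang=2.37 medz 34.7 mean [ 712.4 -243.9   34.7]
scene tray 769 c=(501.0,-240.1) size=(262.3,212.6) ang=87.47 medz 54.0 mean [ 524.7 -263.9   54. ]
scene grip 99 c=(514.6,211.0) size=(31.6,19.9) ang=84.99 medz 154.0 mean [515.5 211.1 154.1]
scene bar 79 c=(514.6,209.5) size=(71.4,11.5) ang=84.15 medz 99.8 mean [516.2 212.6  99.7]
scene hookprong 487 c=(529.3,362.5) size=(125.0,51.6) ang=19.41 medz 189.2 mean [541.6 366.7 189.3]
scene hooktips 81 c=(494.9,350.5) size=(59.8,49.6) ang=18.14 medz 205.9 mean [496.  352.1 206. ]
```

View pics/b_wrist.png

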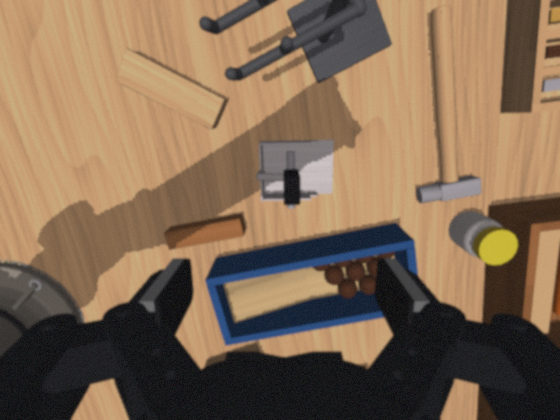

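Run:
```python
from fit import *
f=load("b","wrist"); X=cloud(f)
for name,a in dict(grip=(.4,.65,.1,.28,.149,.162),bar=(.4,.65,.1,.28,.09,.105),tips=(.4,.75,.25,.45,.200,.215),prong=(.4,.75,.25,.45,.183,.196),trough=(.3,.75,-.1,.12,.068,.080)).items():
    m=roi(X,*a); print(name,m.sum(),yaw_rect(rect(X,m)),"medz %.1f"%(1000*np.median(X[m][:,2])))
```

```text
grip 511 c=(512.6,209.5) size=(32.1,17.0) ang=83.06 medz 154.7
bar 186 c=(512.6,209.2) size=(69.9,9.7) ang=83.01 medz 100.9
tips 493 c=(493.6,349.8) size=(59.5,49.4) ang=19.05 medz 206.7
prong 2604 c=(527.4,361.3) size=(122.8,50.0) ang=18.45 medz 188.7
trough 4337 c=(526.2,30.8) size=(300.7,117.5) ang=4.32 medz 74.9
```

>>> play_rows(
  plan=[
    [4,-5,-20,0,0,0,85],
    [9,-10,-50,0,0,0.005,85],
    [9,-10,-85,0,0,0.005,85],
    [9,-10,-120,0,0,0.005,85],
    [9,-10,-150,0,0,0.005,70],
    [9,-10,-180,0,0,0.005,60],
    [9,-10,-200,0,0,0.005,50],
    [9,-10,-214,0,0,0.005,40],
    [9,-10,-214,0,0,0.005,40],
    [9,-10,-214,0,0,0.005,40],
  ],
)

```text
clock: 2.5
tcp_pos: [0.5152, 0.2112, 0.1177]
orientation: [-2.347, -2.089, -0.001]
contact_force: [1.0, -0.5, -0.3]
grip_width: 0.0402
```

```bash
python3 look.py c wrist top scene; python3 fit.py c | egrep "grip|bar"
```

```text
clk 2.65 tcp [515.8 211.  118.5] yaw(y)-6.7 zax [ 0.002  0.001 -1.   ] q [-0.81  0.44  0.39  1.96 -0.24  0.78 -0.4 ] F [-0.4 -0.5 -0.5] w 39.8
top grip few 0
top bar 37 c=(513.9,185.5) size=(20.3,9.7) ang=85.48 medz 100.6 mean [513.5 185.6 100.4]
scene grip 32 c=(516.7,222.6) size=(7.8,50.2) ang=88.86 medz 154.5 mean [509.9 222.7 154.5]
scene bar 42 c=(517.2,230.4) size=(28.4,10.4) ang=81.88 medz 100.2 mean [518.2 232.7 100.1]
```

View pics/c_wrist.png

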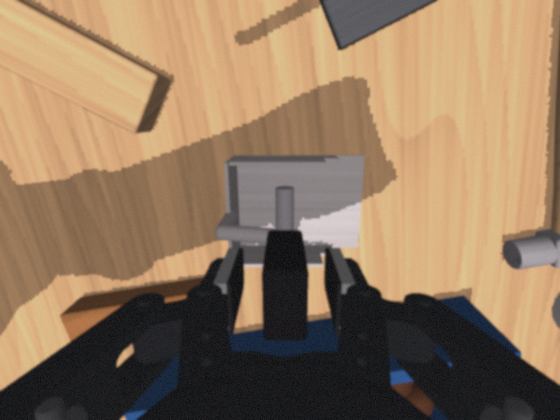

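>>> play_rows(
  plan=[
    [0,0,0,0,0,0,25],
    [0,0,0,0,0,0,10],
    [0,0,0,0,0,0,10],
    [0,0,0,0,0,0,10],
    [0,0,0,0,0,0,10],
    [0,0,0,0,0,0,10],
  ],
  grip_force=100,
)

```text
clock: 3.25
tcp_pos: [0.5159, 0.2107, 0.1182]
orientation: [2.348, 2.087, 0.003]
contact_force: [0.8, -0.1, 6.3]
grip_width: 0.0171
```

```bash
python3 look.py d top scene; python3 fit.py d | egrep "grip|bar"
```

```text
clk 3.35 tcp [515.9 210.7 118.2] yaw(y)-6.7 zax [ 0.002  0.001 -1.   ] q [-0.81  0.44  0.39  1.96 -0.24  0.78 -0.4 ] F [-0.  -0.2  6.2] w 16.9
top grip few 0
top bar 36 c=(514.0,185.5) size=(20.1,9.7) ang=87.40 medz 100.8 mean [513.9 185.8 100.4]
scene grip 25 c=(515.1,223.0) size=(7.2,36.0) ang=75.70 medz 154.0 mean [515.5 222.8 154.2]
scene bar 41 c=(517.4,226.1) size=(38.0,9.7) ang=84.94 medz 100.7 mean [518.7 231.7 100. ]
```

```bash
cat > tr.py <<'E'
from h import *
T0=np.array([529.6,31.8]); TY=np.radians(4.4)
ex=np.array([np.cos(TY),np.sin(TY)]); ey=np.array([-np.sin(TY),np.cos(TY)])
def tin(xy): d=np.atleast_2d(xy)[:,:2]-T0; return np.c_[d@ex,d@ey]
def tout(x,y): return T0+x*ex+y*ey
# scoop origin (trough x,y,z), pitch p deg (positive = lip down), yaw offset -> TCP pose
OFF=np.array([-8,0,118.2])
def pose(x,y,z,p,yaw=4.4,frame=True):
    xy=tout(x,y) if frame else np.array([x,y])
    R=(Rn.from_euler('z',yaw,degrees=True)*Rn.from_euler('y',p,degrees=True))
    tcp=np.r_[xy,z]+R.apply(OFF)
    Rt=R.as_matrix()@np.c_[[0,-1,0],[1,0,0],[0,0,-1]]   # tool x,y,z in scoop frame: y along +x(scoop), z down -> x = y x z
    Rt=R.as_matrix()@np.c_[np.cross([1,0,0],[0,0,-1]),[1,0,0],[0,0,-1]]
    return tcp,Rt
def cur():
    from bench import r
    o=r.get_obs(); return o["tcp_pos"]*1000,Rn.from_rotvec(o["orientation"]).as_matrix()
def scoop_now(c=None):
    p,R=c or cur(); S=R@np.c_[np.cross([1,0,0],[0,0,-1]),[1,0,0],[0,0,-1]].T
    o=p-S@OFF; return o,S
def report():
    o,S=scoop_now(); lip=o+S@np.array([58,0,0]); back=o+S@np.array([-50,0,0])
    print("scoop o",np.round(o,1),"trough",np.round(tin(o)[0],1),"lip tr",np.round(np.r_[tin(lip)[0],lip[2]],1),"back",np.round(np.r_[tin(back)[0],back[2]],1),"yaw %.1f pitch %.1f"%(np.degrees(np.arctan2(S[1,0],S[0,0])),np.degrees(-np.arcsin(S[2,0]))))
def delta(tgt,c=None):
    p0,R0=c or cur(); p,R=tgt
    return np.round(p-p0,1),np.round(Rn.from_matrix(R@R0.T).as_rotvec(),3)
E
python3 - <<'E'
from tr import *
f=load("a","top")
c=np.array([[566,137],[643,131],[606,158],[570,183],[646,179],[609,204],[573,228],[648,224],[611,249],[574,275]])
uv=c/3.6+[110,160]-0.4
b=pix2plane(f,uv,.026)*1000
print(np.round(tin(b),0).tolist())
report()
for w in [((0,0,130,-10)),(-25,0,60,12),(-25,0,40,12)]: print(w,delta(pose(*w)))
E
```

```text
[[122.0, 28.0], [123.0, -29.0], [105.0, -1.0], [87.0, 26.0], [87.0, -29.0], [70.0, -1.0], [54.0, 26.0], [54.0, -29.0], [37.0, -1.0], [19.0, 27.0]]
scoop o [524.  209.9   0. ] trough [  8.1 178. ] lip tr [6.500e+01 1.668e+02 1.000e-01] back [-41.  187.6  -0. ] yaw -6.7 pitch -0.1
(0, 0, 130, -10) (array([ -14.6, -181.1,  126.8]), array([-0.005, -0.173,  0.193]))
(-25, 0, 60, 12) (array([   5.5, -179.5,   59.1]), array([0.003, 0.211, 0.193]))
(-25, 0, 40, 12) (array([   5.5, -179.5,   39.1]), array([0.003, 0.211, 0.193]))
```

Run:
```python
from tr import *
for w in [(-68,0,110,12),(-68,0,27,12)]: print(w,delta(pose(*w)))
```

```text
(-68, 0, 110, 12) (array([ -37.4, -182.8,  109.1]), array([0.003, 0.211, 0.193]))
(-68, 0, 27, 12) (array([ -37.4, -182.8,   26.1]), array([0.003, 0.211, 0.193]))
```

>>> play_rows(
  plan=[
    [0,0,15,0,0,0,10],
    [0,0,45,0,0,0,10],
    [0,-5,85,0,0,0.02,10],
    [-5,-30,110,0,0.03,0.05,10],
    [-10,-60,110,0,0.07,0.08,10],
    [-17,-90,110,0,0.1,0.12,10],
    [-24,-120,110,0,0.14,0.15,10],
    [-30,-150,110,0,0.18,0.18,10],
    [-35,-172,110,0.003,0.2,0.193,10],
    [-37,-183,110,0.003,0.211,0.193,10],
    [-37,-183,110,0.003,0.211,0.193,10],
  ],
)

```text
clock: 4.45
tcp_pos: [0.4778, 0.0261, 0.2271]
orientation: [-2.035, -2.191, 0.234]
contact_force: [-0.6, 0.3, -1.2]
grip_width: 0.0172
```

```bash
python3 look.py e wrist top; python3 -c "
from tr import *
report()
print(delta(pose(-68,0,27,12)))"
```

```text
clk 4.55 tcp [478.1  28.6 227.1] yaw(y)4.4 zax [-0.208 -0.017 -0.978] q [-0.57  0.3   0.48  1.9  -0.15  1.19  0.06] F [-0.8  0.3 -1.8] w 17.0
scoop o [461.3  27.2 109.9] trough [-68.5   0.7] lip tr [-11.8   0.7  97.7] back [-117.4    0.7  120.3] yaw 4.4 pitch 12.1
(array([  0.4,  -0.7, -82.8]), array([ 0.001, -0.001, -0.001]))
```

View pics/e_wrist.png

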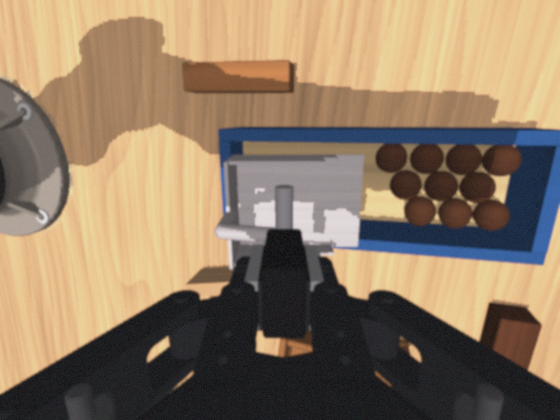

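View pics/e_top.png

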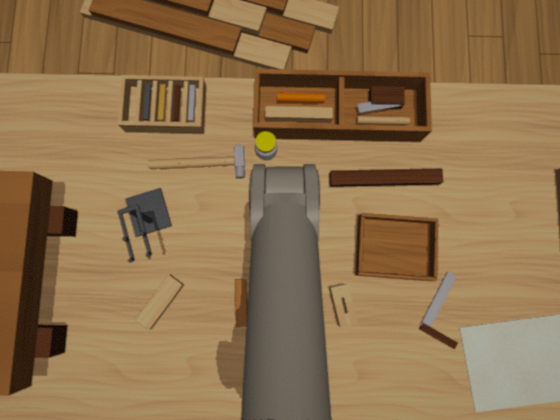

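>>> play_rows(
  plan=[
    [0,-0.7,-30,0,0,0,10],
    [0,-0.7,-55,0,0,0,10],
    [0,-0.7,-70,0,0,0,10],
    [0,-0.7,-78,0,0,0,10],
    [0,-0.7,-82,0,0,0,10],
    [0,-0.7,-84,0,0,0,10],
    [0,-0.7,-84,0,0,0,10],
  ],
)

```text
clock: 5.25
tcp_pos: [0.4784, 0.0271, 0.1437]
orientation: [-2.032, -2.195, 0.232]
contact_force: [0.1, 0.2, -1.7]
grip_width: 0.0168
```

```bash
python3 look.py f scene; python3 -c "
from tr import *
report()
for L in (-10,10,30,50,65,78):
    # lip at L, z=11; back just above ramp
    import math
    p=0
    for _ in range(50):
        xb=L-108*math.cos(p); zb=max(10,10+(-8-xb)*math.tan(math.radians(12)))
        p=math.asin((zb-10)/108)
    x=L-58*math.cos(p); z=11.5+58*math.sin(p)
    print(L,round(math.degrees(p),1),delta(pose(x,0,z,math.degrees(p))))
"
```

```text
clk 5.30 tcp [478.5  27.  143.9] yaw(y)4.4 zax [-0.207 -0.017 -0.978] q [-0.53  0.41  0.45  1.97 -0.21  1.02  0.11] F [ 0.5  0.2 -2.5] w 16.8
scoop o [461.8  25.6  26.6] trough [-68.1  -1. ] lip tr [-11.4  -1.   14.5] back [-117.   -1.   37.] yaw 4.4 pitch 12.0
-10 12.2 (array([ 1.8,  1. , -2.9]), array([ 0.001,  0.004, -0.   ]))
10 10.0 (array([16.8,  2.2, -4.5]), array([ 0.004, -0.035, -0.   ]))
30 7.8 (array([31.8,  3.4, -6.3]), array([ 0.007, -0.073, -0.   ]))
50 5.6 (array([46.9,  4.5, -8.3]), array([ 0.01 , -0.112, -0.   ]))
65 3.9 (array([58.3,  5.4, -9.9]), array([ 0.012, -0.141, -0.   ]))
78 2.5 (array([ 68.2,   6.2, -11.4]), array([ 0.014, -0.166, -0.   ]))
```

>>> play_rows(
  plan=[
    [2,1,-3.5,0.001,0.004,0,10],
    [6,1.3,-4,0.002,-0.008,0,10],
    [11,1.7,-4.7,0.003,-0.02,0,10],
    [17,2.2,-5.3,0.004,-0.035,0,10],
    [22,2.6,-6,0.005,-0.048,0,10],
    [27,3,-6.5,0.006,-0.061,0,10],
    [32,3.4,-7,0.007,-0.073,0,10],
    [37,3.8,-7.6,0.008,-0.086,0,10],
    [42,4.2,-8.3,0.009,-0.099,0,10],
    [47,4.5,-9,0.01,-0.112,0,10],
  ],
)

```text
clock: 6.3
tcp_pos: [0.52, 0.0311, 0.135]
orientation: [-2.081, -2.247, 0.122]
contact_force: [-26.9, -0.6, 39.2]
grip_width: 0.0169
```

```bash
python3 look.py g wrist scene; python3 -c "
from tr import *
report()"
```

```text
clk 6.40 tcp [522.5  31.7 134.5] yaw(y)4.4 zax [-0.103 -0.006 -0.995] q [-0.52  0.43  0.45  1.95 -0.23  0.91  0.13] F [-0.4  0.8 -2.7] w 17.1
scoop o [518.2  31.6  16.1] trough [-11.3   0.7] lip tr [46.3  0.7 10.1] back [-61.1   0.6  21.3] yaw 4.4 pitch 5.9
```

View pics/g_wrist.png

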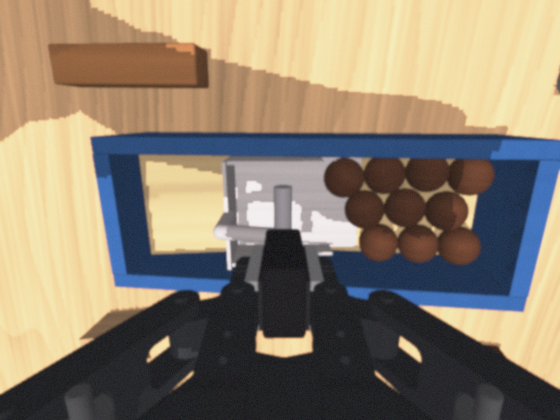

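```bash
python3 -c "
from tr import *
for L,p in ((50,5.6),(65,4),(78,2.6),(84,2.0)):
    x=L-58*np.cos(np.radians(p)); z=12+58*np.sin(np.radians(p))
    print(L,delta(pose(x,0,z,p)))
"
```

```text
50 (array([ 3. , -0.2,  1.6]), array([-0.002, -0.006,  0.   ]))
65 (array([14.5,  0.7, -0. ]), array([ 0.001, -0.034,  0.   ]))
78 (array([24.5,  1.5, -1.5]), array([ 0.002, -0.058,  0.   ]))
84 (array([29.2,  1.8, -2.1]), array([ 0.003, -0.068,  0.   ]))
```

>>> play_rows(
  plan=[
    [2,0,1.5,-0.002,-0.006,0,10],
    [6,0,1.2,0,-0.014,0,10],
    [10,0,0.8,0,-0.024,0,10],
    [14.5,0.5,0.2,0,-0.034,0,10],
    [19,0.8,-0.4,0,-0.044,0,10],
    [24.5,1,-1,0,-0.058,0,10],
    [28,1,-1.5,0,-0.066,0,10],
    [28,1,-1.5,0,-0.066,0,10],
  ],
)

```text
clock: 7.2
tcp_pos: [0.5536, 0.0322, 0.1326]
orientation: [-2.123, -2.292, 0.041]
contact_force: [-0.1, -0.4, -3.3]
grip_width: 0.0168
```

```bash
python3 look.py h wrist scene; python3 -c "
from tr import *
report()"
```

```text
clk 7.30 tcp [553.7  32.  133. ] yaw(y)4.4 zax [-0.031 -0.008 -1.   ] q [-0.52  0.44  0.45  1.94 -0.24  0.85  0.13] F [-0.8 -0.3 -1.9] w 16.7
scoop o [558.1  31.7  14.6] trough [28.4 -2.3] lip tr [86.4 -2.3 12.8] back [-21.6  -2.3  16.2] yaw 4.4 pitch 1.8
```

View pics/h_wrist.png

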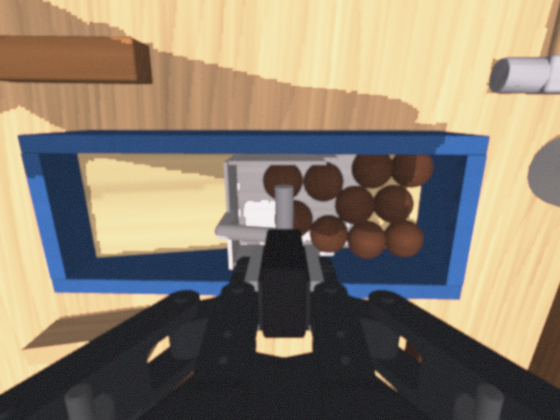

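```bash
python3 -c "
from tr import *
for w in [(28,-1,18,-2),(27,0,20.5,-4),(20,0,26,-8),(5,0,34,-12),(0,0,45,-16),(0,0,80,-18),(0,0,130,-18)]:
    print(w,delta(pose(*w)))
"
```

```text
(28, -1, 18, -2) (array([-8.2,  0.1,  2.8]), array([ 0.01 , -0.065,  0.001]))
(27, 0, 20.5, -4) (array([-13.4,   0.7,   4.8]), array([ 0.013, -0.1  ,  0.001]))
(20, 0, 26, -8) (array([-28.5,  -0.5,   8.9]), array([ 0.018, -0.17 ,  0.001]))
(5, 0, 34, -12) (array([-51.4,  -2.3,  14.9]), array([ 0.024, -0.239,  0.001]))
(0, 0, 45, -16) (array([-64.3,  -3.3,  23.4]), array([ 0.029, -0.309,  0.001]))
(0, 0, 80, -18) (array([-68.1,  -3.6,  56.9]), array([ 0.032, -0.344,  0.001]))
(0, 0, 130, -18) (array([-68.1,  -3.6, 106.9]), array([ 0.032, -0.344,  0.001]))
```

>>> play_rows(
  plan=[
    [-4,0,1.4,0.005,-0.033,0,10],
    [-8,0,3,0.01,-0.065,0,10],
    [-13,0.7,5,0.013,-0.1,0,10],
    [-15,0.7,5.5,0.013,-0.112,0,10],
    [-15,0.7,5.5,0.013,-0.112,0,10],
    [-20,0.3,7,0.016,-0.14,0,10],
    [-28.5,-0.5,9,0.018,-0.17,0,10],
    [-36,-1,11,0.02,-0.193,0,10],
    [-44,-1.7,13,0.022,-0.216,0,10],
    [-51,-2.3,15,0.024,-0.239,0,10],
    [-57,-2.8,19,0.027,-0.274,0,10],
    [-64,-3.3,23.5,0.029,-0.309,0,10],
  ],
)

```text
clock: 8.5
tcp_pos: [0.4898, 0.0288, 0.1568]
orientation: [1.997, 2.153, 0.303]
contact_force: [-0.1, -0.3, -2.5]
grip_width: 0.0167
```

```bash
python3 look.py i wrist scene; python3 -c "
from tr import *
report()"
```

```text
clk 8.60 tcp [488.   28.7 156.4] yaw(y)4.3 zax [ 0.273  0.022 -0.962] q [-0.67  0.15  0.5   2.29 -0.1   0.45 -0.02] F [ 0.   0.  -3.2] w 17.1
scoop o [527.9  31.8  44.9] trough [-1.7  0.2] lip tr [54.1  0.1 60.7] back [-49.8   0.2  31.2] yaw 4.3 pitch -15.9
```

View pics/i_wrist.png

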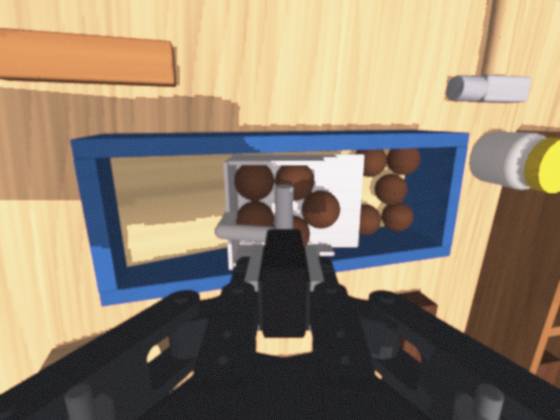

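View pics/i_scene.png

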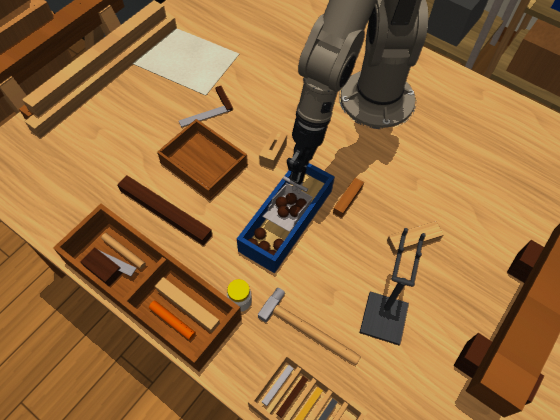

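```bash
cat >> tr.py <<'E'
def lippose(x,y,z,p,yaw,pt=58):
    R=(Rn.from_euler('z',yaw,degrees=True)*Rn.from_euler('y',p,degrees=True))
    o=np.array([x,y,z])-R.apply([pt,0,0])
    return pose(o[0],o[1],o[2],p,yaw,False)
E
python3 -c "
from tr import *
print(delta(pose(0,0,120,-16)))
for y,yaw in ((-60,-2),(-170,-10),(-268,-18)): print(delta(lippose(525,y,136,-16,yaw)))
"
```

```text
(array([ 1.4,  0. , 75. ]), array([-0.001, -0.002,  0.001]))
(array([-59. , -85.3,  75.1]), array([-0.001, -0.002, -0.111]))
(array([ -57.6, -182. ,   75.1]), array([-0.001, -0.002, -0.25 ]))
(array([ -54.3, -267. ,   75.1]), array([-0.001, -0.002, -0.39 ]))
```

>>> play_rows(
  plan=[
    [0,0,8,0,0,0,10],
    [0,0,22,0,0,0,10],
    [0,0,40,0,0,0,10],
    [0,0,58,0,0,0,10],
    [0,0,70,0,0,0,10],
    [-4,-5,75,0,0,-0.01,10],
    [-12,-17,75,0,0,-0.03,10],
    [-22,-34,75,0,0,-0.055,10],
    [-33,-53,75,0,0,-0.08,10],
    [-43,-73,75,0,0,-0.1,10],
    [-51,-93,75,0,0,-0.125,10],
    [-57,-113,75,0,0,-0.15,10],
  ],
)

```text
clock: 9.8
tcp_pos: [0.4308, -0.0861, 0.2311]
orientation: [2.147, 1.987, 0.279]
contact_force: [0.3, -0.2, -2.6]
grip_width: 0.017
```

>>> play_rows(
  plan=[
    [0,-20,0,0,0,-0.03,10],
    [0,-40,0,0,0,-0.06,10],
    [0,-60,0,0,0,-0.09,10],
    [0,-80,0,0,0,-0.12,10],
    [1,-100,0,0,0,-0.15,10],
    [2,-118,0,0,0,-0.18,10],
    [2,-134,0,0,0,-0.21,10],
    [3,-146,0,0,0,-0.23,10],
    [3,-153,0,0,0,-0.24,10],
    [3,-154,0,0,0,-0.24,10],
  ],
)

```text
clock: 10.8
tcp_pos: [0.4346, -0.2395, 0.2314]
orientation: [2.354, 1.706, 0.239]
contact_force: [-0.3, -0.6, -2.4]
grip_width: 0.0167
```

```bash
python3 look.py j wrist scene top; python3 fit.py j | grep tray; python3 -c "
from tr import *
report()
for w in [(515,-267,110,0,-18),(520,-267,80,10,-18),(520,-267,66,20,-18),(520,-267,55,30,-18),(520,-267,50,38,-18)]:print(delta(lippose(*w)))"
```

```text
clk 10.95 tcp [ 434.8 -237.8  231.2] yaw(y)-18.0 zax [ 0.261 -0.084 -0.962] q [-0.49  0.01  0.91  2.21 -0.06  0.65  0.15] F [-0.5  0.5 -2. ] w 16.5
top tray 749 c=(525.9,-269.2) size=(201.2,160.2) ang=87.49 medz 53.8 mean [ 547.7 -261.5   53.7]
scene tray 647 c=(503.2,-237.4) size=(264.8,209.9) ang=87.65 medz 54.1 mean [ 539.4 -258.1   54.1]
scoop o [ 472.9 -250.1  119.7] trough [ -78.1 -276.7] lip tr [ -26.6 -298.   135.6] back [-122.6 -258.4  106. ] yaw -18.0 pitch -15.9
(array([17.5, -8.8, -3. ]), array([ 0.085,  0.264, -0.   ]))
(array([ 42.9, -15.4, -23.3]), array([ 0.139,  0.43 , -0.   ]))
(array([ 64.7, -22.5, -31.5]), array([ 0.193,  0.596, -0.   ]))
(array([ 87.1, -29.8, -40.8]), array([ 0.247,  0.762, -0.   ]))
(array([105. , -35.6, -47.4]), array([ 0.29 ,  0.895, -0.   ]))
```

View pics/j_wrist.png

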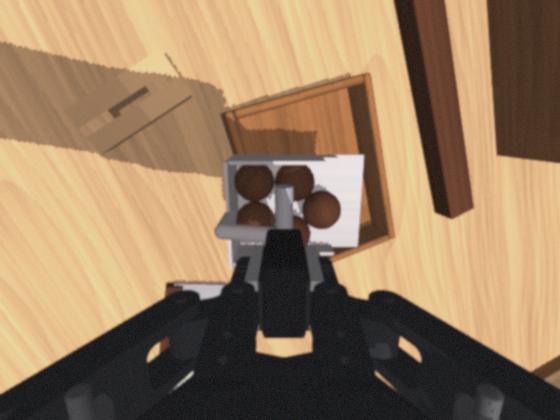

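View pics/j_scene.png

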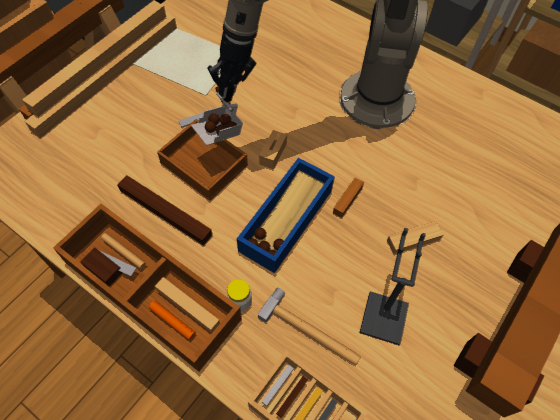

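```bash
python3 -c "
from tr import *
for w in [(522,-267,96,-16,-18),(522,-267,81,-8,-18),(522,-267,67,0,-18),(522,-267,59,8,-18),(522,-267,53,15,-18),(522,-267,48,25,-18),(522,-267,48,35,-18)]:print(delta(lippose(*w)))"
```

```text
(array([ -4.1,   0.5, -39.7]), array([-0.001, -0.001, -0.001]))
(array([  9.4,  -3.9, -42.3]), array([ 0.042,  0.131, -0.   ]))
(array([ 24.5,  -8.8, -46. ]), array([ 0.085,  0.264, -0.   ]))
(array([ 40.7, -14.1, -45.9]), array([ 0.128,  0.397, -0.   ]))
(array([ 55.7, -18.9, -46.9]), array([ 0.166,  0.513, -0.   ]))
(array([ 77.8, -26.1, -48.2]), array([ 0.22 ,  0.679, -0.   ]))
(array([100.3, -33.4, -48.5]), array([ 0.274,  0.845, -0.   ]))
```

>>> play_rows(
  plan=[
    [-2,0,-13,0,0,0,10],
    [-4,0.5,-28,0,0,0,10],
    [-4,0.5,-39,0,0,0,10],
    [3,-2,-41,0.02,0.065,0,10],
    [9.4,-4,-42,0.042,0.131,0,10],
    [17,-6.3,-44,0.063,0.197,0,10],
    [24.5,-8.8,-46,0.085,0.264,0,10],
    [32,-11.5,-46,0.105,0.33,0,10],
    [41,-14,-46,0.128,0.397,0,10],
    [41,-14,-46,0.128,0.397,0,10],
  ],
)

```text
clock: 11.95
tcp_pos: [0.4791, -0.2516, 0.1845]
orientation: [-2.446, -1.784, 0.127]
contact_force: [0.1, 0.5, -2.8]
grip_width: 0.0168
```

```bash
python3 look.py k wrist; python3 -c "
from tr import *
report()
for w in [(522,-267,53,15,-18),(522,-267,48,25,-18),(522,-267,48,35,-18)]:print(delta(lippose(*w)))"
```

```text
clk 12.00 tcp [ 477.3 -251.9  184.6] yaw(y)-17.9 zax [-0.132  0.041 -0.99 ] q [-0.25  0.49  0.82  1.87 -0.36  1.1   0.42] F [ 0.6 -0.5 -2.8] w 16.9
scoop o [ 469.2 -249.5   66.4] trough [ -81.8 -275.8] lip tr [ -28.6 -297.6   58.4] back [-127.6 -257.    73.4] yaw -17.9 pitch 8.0
(array([13.2, -4.9, -0.3]), array([ 0.039,  0.116, -0.002]))
(array([ 35.3, -12.1,  -1.6]), array([ 0.093,  0.283, -0.003]))
(array([ 57.8, -19.4,  -1.9]), array([ 0.147,  0.449, -0.003]))
```

View pics/k_wrist.png

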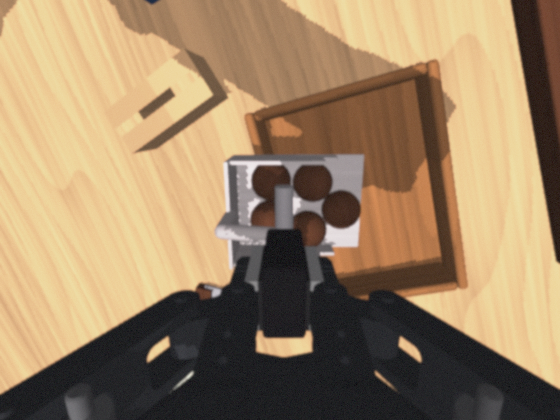

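>>> play_rows(
  plan=[
    [4,-1.5,0,0.012,0.035,0,10],
    [8,-3,0,0.025,0.075,0,10],
    [13,-5,0,0.039,0.116,0,10],
    [13,-5,0,0.039,0.116,0,10],
    [13,-5,0,0.039,0.116,0,10],
    [20,-7.2,-0.7,0.055,0.17,0,10],
    [28,-9.6,-1.1,0.075,0.225,0,10],
    [35,-12,-1.6,0.093,0.283,-0.003,10],
    [43,-14.4,-1.7,0.11,0.34,-0.003,10],
    [50,-17,-1.8,0.13,0.395,-0.003,10],
    [58,-19.4,-1.9,0.147,0.449,-0.003,10],
    [58,-19.4,-1.9,0.147,0.449,-0.003,10],
  ],
)

```text
clock: 13.2
tcp_pos: [0.5346, -0.2713, 0.1821]
orientation: [-2.109, -1.529, 0.483]
contact_force: [0.7, 0.7, -3.2]
grip_width: 0.0165
```

```bash
python3 look.py l wrist scene; python3 -c "
from tr import *
report()"
```

```text
clk 13.30 tcp [ 533.5 -271.6  183.4] yaw(y)-18.2 zax [-0.544  0.179 -0.82 ] q [-0.05  0.87  0.74  1.37 -0.35  1.69  0.41] F [ 0.4  0.  -1.8] w 17.4
scoop o [ 475.3 -252.6   82. ] trough [ -75.9 -279.4] lip tr [ -32.  -297.6   48.7] back [-113.8 -263.6  110.6] yaw -18.2 pitch 35.0
```

View pics/l_wrist.png

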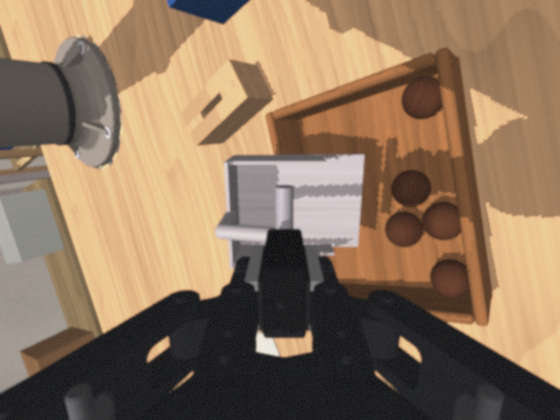

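View pics/l_scene.png

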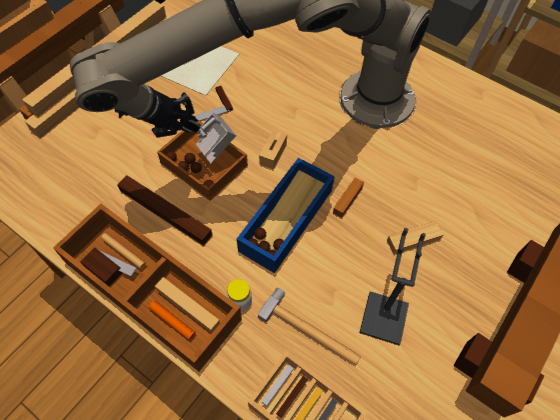

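```bash
python3 -c "
from tr import *
for w in [(522,-267,100,35,-18),(510,-250,130,12,-15)]:print(delta(lippose(*w)))
print(delta(pose(-68,0,115,12)))"
```

```text
(array([ 1.6,  0.4, 51.3]), array([0.001, 0.001, 0.003]))
(array([-62.1,  32. ,  75.9]), array([-0.114, -0.384,  0.055]))
(array([-55. , 299.5,  48.9]), array([-0.048, -0.4  ,  0.389]))
```

>>> play_rows(
  plan=[
    [0,0,25,0,0,0,10],
    [0,0,55,0,0,0,10],
    [-15,5,65,-0.03,-0.1,0.01,10],
    [-30,10,72,-0.06,-0.2,0.03,10],
    [-45,20,76,-0.09,-0.29,0.04,10],
    [-62,32,76,-0.114,-0.384,0.055,10],
    [-62,65,76,-0.105,-0.386,0.1,10],
    [-61,105,76,-0.096,-0.388,0.15,10],
    [-60,145,70,-0.087,-0.39,0.2,10],
    [-59,185,65,-0.078,-0.392,0.25,10],
    [-58,225,60,-0.069,-0.395,0.3,10],
    [-57,260,55,-0.06,-0.398,0.345,10],
  ],
)

```text
clock: 14.5
tcp_pos: [0.4754, -0.0097, 0.2386]
orientation: [-2.076, -2.149, 0.226]
contact_force: [0.9, 0.5, -1.8]
grip_width: 0.0167
```

```bash
python3 look.py m top; python3 -c "
from tr import *
report()
print(delta(pose(-68,0,100,12)))"
```

```text
clk 14.55 tcp [475.5  -2.8 237.5] yaw(y)2.6 zax [-0.21  -0.006 -0.978] q [-0.7   0.31  0.73  1.91 -0.21  1.22  0.16] F [ 0.7  6.7 -3.3] w 17.2
scoop o [458.5  -3.2 120.2] trough [-73.6 -29.4] lip tr [-16.9 -31.3 108. ] back [-122.4  -27.9  130.7] yaw 2.6 pitch 12.1
(array([  3. ,  30.7, -20.2]), array([-0.003, -0.002,  0.033]))
```

View pics/m_top.png

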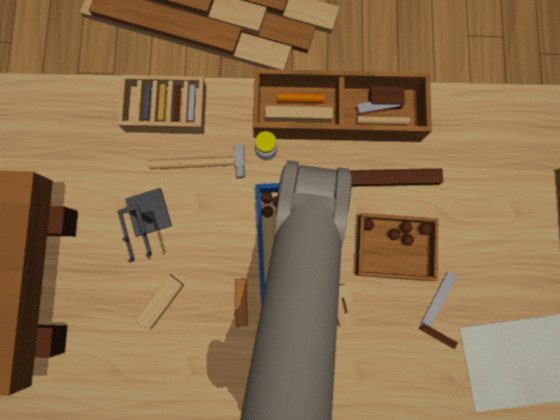

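```bash
python3 -c "
from tr import *
for w in [(-18,0,100,7),(-18,0,30,7),(-18,0,19.5,7)]: print(delta(pose(*w)))"
```

```text
(array([ 42.6,  33.7, -19.2]), array([ 0.002, -0.089,  0.033]))
(array([ 42.6,  33.7, -89.2]), array([ 0.002, -0.089,  0.033]))
(array([ 42.6,  33.7, -99.7]), array([ 0.002, -0.089,  0.033]))
```

>>> play_rows(
  plan=[
    [15,20,-10,0,-0.04,0.02,10],
    [30,36,-19,0.002,-0.07,0.033,10],
    [42,41,-19,0.002,-0.089,0.033,10],
    [42,41,-19,0.002,-0.089,0.033,10],
    [42,41,-19,0.002,-0.089,0.033,10],
  ],
)

```text
clock: 15.05
tcp_pos: [0.5185, 0.028, 0.22]
orientation: [-2.094, -2.229, 0.142]
contact_force: [0.9, -0.4, -2.2]
grip_width: 0.0169
```

```bash
python3 look.py n wrist; python3 -c "
from tr import *
report()
for w in [(-18,0,100,7),(-18,0,30,7),(-18,0,19.5,7)]: print(delta(pose(*w)))"
```

```text
clk 15.10 tcp [518.5  27.9 219.9] yaw(y)3.5 zax [-0.121 -0.013 -0.993] q [-0.72  0.36  0.7   1.89 -0.25  1.12  0.15] F [ 1.  -0.  -1.7] w 16.9
scoop o [512.   26.9 101.6] trough [-17.9  -3.5] lip tr [39.7 -4.4 94.6] back [-67.5  -2.8 107.7] yaw 3.5 pitch 7.0
(array([-0.4,  3. , -1.6]), array([0.005, 0.   , 0.014]))
(array([ -0.4,   3. , -71.6]), array([0.005, 0.   , 0.014]))
(array([ -0.4,   3. , -82.1]), array([0.005, 0.   , 0.014]))
```

View pics/n_wrist.png

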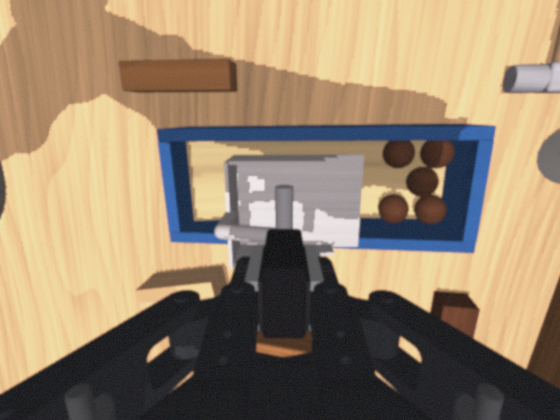

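>>> play_rows(
  plan=[
    [0,2,-15,0.005,0,0.014,10],
    [0,3,-35,0.005,0,0.014,10],
    [0,3,-55,0.005,0,0.014,10],
    [0,3,-68,0.005,0,0.014,10],
    [0,3,-76,0.005,0,0.014,10],
    [0,3,-80,0.005,0,0.014,10],
    [0,3,-80.5,0.005,0,0.014,10],
  ],
)

```text
clock: 15.8
tcp_pos: [0.519, 0.0323, 0.1387]
orientation: [-2.074, -2.244, 0.138]
contact_force: [-0.9, -1.0, -1.6]
grip_width: 0.0169
```

```bash
python3 look.py o; python3 -c "
from tr import *
report()
import math
for L in (60,80,100,115,125,130):
    p=0
    for _ in range(50):
        xb=L-108*math.cos(p); zb=max(10,10+(-8-xb)*math.tan(math.radians(12)))
        p=math.asin((zb-10)/108)
    x=L-58*math.cos(p); z=11.5+58*math.sin(p)
    print(L,round(math.degrees(p),1),delta(pose(x,0,z,math.degrees(p))))
"
```

```text
clk 15.80 tcp [519.   32.3 138.7] yaw(y)4.5 zax [-0.121 -0.01  -0.993] q [-0.67  0.47  0.64  1.95 -0.33  0.96  0.23] F [-0.9 -1.  -1.6] w 16.9
scoop o [512.6  31.8  20.4] trough [-17.    1.3] lip tr [40.6  1.4 13.4] back [-66.6   1.2  26.5] yaw 4.5 pitch 7.0
60 4.5 (array([14. , -0.2, -4.2]), array([ 0.004, -0.044, -0.002]))
80 2.2 (array([29.2,  0.9, -6.5]), array([ 0.007, -0.083, -0.002]))
100 0.0 (array([44.5,  2.1, -9. ]), array([ 0.01 , -0.122, -0.002]))
115 0.0 (array([59.4,  3.3, -9. ]), array([ 0.01 , -0.122, -0.002]))
125 0.0 (array([69.4,  4. , -9. ]), array([ 0.01 , -0.122, -0.002]))
130 0.0 (array([74.4,  4.4, -9. ]), array([ 0.01 , -0.122, -0.002]))
```

>>> play_rows(
  plan=[
    [5,0,-1.5,0.001,-0.016,0,10],
    [10,0,-3,0.003,-0.032,0,10],
    [15,0,-4.2,0.004,-0.046,-0.002,10],
    [20,0.3,-5.1,0.005,-0.06,-0.002,10],
    [25,0.6,-5.8,0.006,-0.072,-0.002,10],
    [30,1,-6.5,0.007,-0.085,-0.002,10],
    [35,1.3,-7.4,0.008,-0.098,-0.002,10],
    [40,1.7,-8.2,0.009,-0.11,-0.002,10],
    [45,2,-8.8,0.01,-0.122,-0.002,10],
    [50,2.4,-8.8,0.01,-0.122,-0.002,10],
    [55,2.8,-8.8,0.01,-0.122,-0.002,10],
    [60,3.3,-8.8,0.01,-0.122,-0.002,10],
  ],
)

```text
clock: 17.0
tcp_pos: [0.5781, 0.0358, 0.1296]
orientation: [-2.133, -2.304, 0.003]
contact_force: [-2.8, -0.6, -4.1]
grip_width: 0.0171
```

```bash
python3 look.py p wrist; python3 -c "
from tr import *
report()"
```

```text
clk 17.05 tcp [579.2  36.  129.7] yaw(y)4.4 zax [-0.001  0.    -1.   ] q [-0.64  0.51  0.62  1.91 -0.38  0.85  0.26] F [-0.3 -0.5 -2.2] w 17.0
scoop o [587.1  36.6  11.4] trough [57.7  0.4] lip tr [115.7   0.4  11.4] back [ 7.7  0.4 11.5] yaw 4.4 pitch 0.1
```

View pics/p_wrist.png

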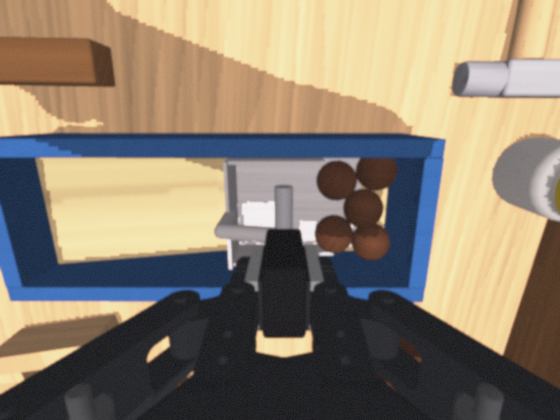

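>>> play_rows(
  plan=[
    [4,0.3,0,0,0,0,10],
    [8,0.6,0,0,0,0,10],
    [12,0.9,0,0,0,0,10],
    [15,1.1,0,0,0,0,10],
    [18,1.3,0,0,0,0,10],
    [18,1.3,0,0,0,0,10],
  ],
)

```text
clock: 17.65
tcp_pos: [0.5967, 0.0371, 0.1298]
orientation: [-2.134, -2.305, 0.001]
contact_force: [-0.3, 0.4, -2.9]
grip_width: 0.017
```

```bash
python3 look.py q wrist; python3 -c "
from tr import *
report()"
```

```text
clk 17.70 tcp [596.6  37.1 129.8] yaw(y)4.4 zax [-0.  0. -1.] q [-0.62  0.53  0.61  1.87 -0.39  0.87  0.27] F [-1.2  0.4 -2.1] w 16.6
scoop o [604.5  37.7  11.6] trough [75.2  0.1] lip tr [1.332e+02 1.000e-01 1.160e+01] back [25.2  0.1 11.6] yaw 4.4 pitch 0.0
```

View pics/q_wrist.png

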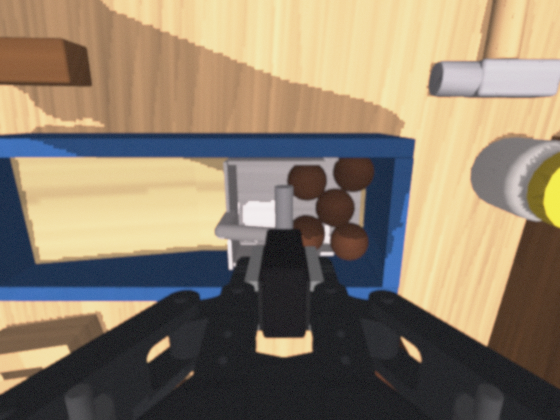

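```bash
python3 -c "
from tr import *
for w in [(75,0,13.5,-2),(75,0,17,-5),(74,0,20,-8),(68,0,26,-12),(55,0,32,-16)]:
    print(w,delta(pose(*w)))
"
```

```text
(75, 0, 13.5, -2) (array([-4.3, -0.4,  1.5]), array([ 0.002, -0.035,  0.   ]))
(75, 0, 17, -5) (array([-10.5,  -0.9,   4.2]), array([ 0.006, -0.088,  0.   ]))
(74, 0, 20, -8) (array([-17.5,  -1.4,   6.1]), array([ 0.01, -0.14,  0.  ]))
(68, 0, 26, -12) (array([-31.5,  -2.5,  10.1]), array([ 0.016, -0.209,  0.   ]))
(55, 0, 32, -16) (array([-52.3,  -4.1,  13.6]), array([ 0.021, -0.279,  0.   ]))
```

>>> play_rows(
  plan=[
    [-2,0,0.8,0.001,-0.018,0,10],
    [-4.3,-0.4,1.6,0.002,-0.036,0,10],
    [-7.5,-0.6,3,0.004,-0.062,0,10],
    [-10.5,-0.9,4.2,0.006,-0.088,0,10],
    [-10.5,-0.9,4.2,0.006,-0.088,0,10],
    [-14,-1.1,5.2,0.008,-0.114,0,10],
    [-17.5,-1.4,6.1,0.01,-0.14,0,10],
    [-17.5,-1.4,6.1,0.01,-0.14,0,10],
    [-24,-2,8.2,0.013,-0.175,0,10],
    [-31.5,-2.5,10.1,0.016,-0.209,0,10],
    [-42,-3.3,12,0.019,-0.244,0,10],
    [-52,-4.1,14,0.021,-0.279,0,10],
  ],
)

```text
clock: 18.9
tcp_pos: [0.5453, 0.033, 0.1445]
orientation: [1.994, 2.153, 0.305]
contact_force: [0.3, -0.1, -2.2]
grip_width: 0.0172
```

```bash
python3 look.py s wrist scene; python3 -c "
from tr import *
report()"
```

```text
clk 19.00 tcp [543.2  32.8 143.8] yaw(y)4.4 zax [ 0.274  0.022 -0.962] q [-0.74  0.3   0.65  2.19 -0.37  0.46  0.25] F [ 0.  -0.4 -2.4] w 16.5
scoop o [583.2  35.9  32.4] trough [53.8  0. ] lip tr [109.5  -0.   48.3] back [ 5.7  0.  18.6] yaw 4.4 pitch -15.9
```

View pics/s_wrist.png

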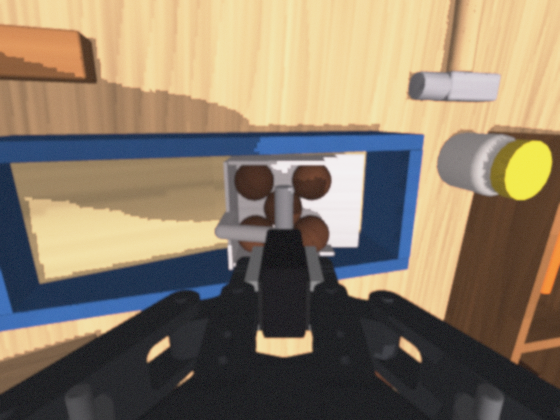

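View pics/s_scene.png

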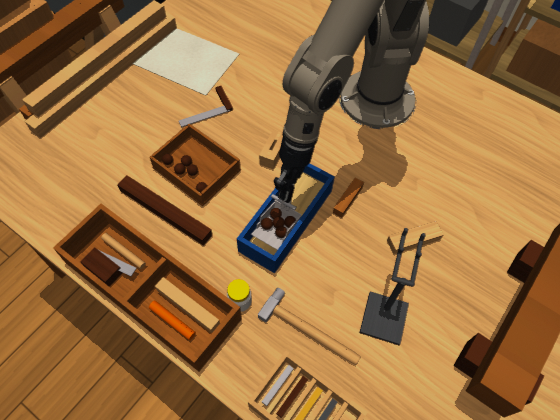

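>>> play_rows(
  plan=[
    [0,0,8,0,0,0,10],
    [0,0,24,0,0,0,10],
    [-3,0,44,0,0,0,10],
    [-8,0,64,0,0,0,10],
    [-15,-3,78,0,0,0,10],
    [-24,-12,86,0,0,-0.02,10],
    [-34,-26,87,0,0,-0.04,10],
    [-45,-44,87,0,0,-0.07,10],
    [-56,-64,87,0,0,-0.1,10],
    [-66,-84,87,0,0,-0.13,10],
    [-75,-102,87,0,0,-0.155,10],
    [-81,-114,87,0,0,-0.17,10],
  ],
)

```text
clock: 20.2
tcp_pos: [0.4641, -0.0828, 0.2318]
orientation: [2.162, 1.964, 0.277]
contact_force: [0.4, 0.0, -1.8]
grip_width: 0.0172
```

```bash
python3 look.py t top scene wrist
python3 - <<'E'
from fit import *
from tr import *
report()
for n in ["top","scene"]:
    X=cloud(load("t",n)); m=roi(X,.4,.68,-.45,-.13,.049,.061); print(n,m.sum(),yaw_rect(rect(X,m)))
E
```

```text
clk 20.35 tcp [464.3 -81.4 231.5] yaw(y)-5.4 zax [ 0.276 -0.026 -0.961] q [-0.88 -0.09  0.89  2.26  0.14  0.66 -0.17] F [-0.4 -0.3 -2.2] w 16.8
scoop o [504.6 -85.2 120.2] trough [ -33.9 -114.7] lip tr [  21.  -124.3  136.3] back [ -81.2 -106.5  106.3] yaw -5.4 pitch -16.1
top 967 c=(551.0,-274.3) size=(200.3,160.4) ang=87.12
scene 751 c=(549.9,-274.2) size=(203.9,162.4) ang=87.09
```

View pics/t_top.png

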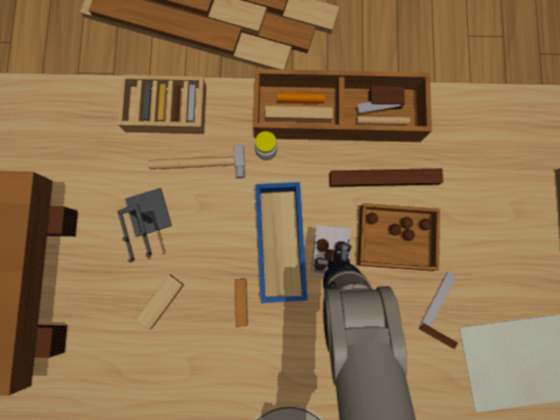

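```bash
python3 -c "
from tr import *
for w in [(537,-272,136,-16,-18),(540,-272,96,-16,-18),(540,-272,81,-8,-18),(540,-272,67,0,-18),(540,-272,59,8,-18)]:print(delta(lippose(*w)))"
```

```text
(array([-1.860e+01, -1.609e+02, -1.000e-01]), array([-0.   ,  0.002, -0.22 ]))
(array([ -15.6, -160.9,  -40.1]), array([-0.   ,  0.002, -0.22 ]))
(array([  -2.1, -165.3,  -42.7]), array([ 0.028,  0.139, -0.219]))
(array([  12.9, -170.2,  -46.3]), array([ 0.057,  0.276, -0.218]))
(array([  29.2, -175.5,  -46.3]), array([ 0.085,  0.413, -0.216]))
```

>>> play_rows(
  plan=[
    [-1,-8,0,0,0,-0.01,10],
    [-3,-22,0,0,0,-0.03,10],
    [-5,-40,0,0,0,-0.055,10],
    [-8,-60,0,0,0,-0.08,10],
    [-10,-80,0,0,0,-0.11,10],
    [-12,-100,0,0,0,-0.14,10],
    [-14,-120,0,0,0,-0.165,10],
    [-16,-138,0,0,0,-0.19,10],
    [-18,-152,0,0,0,-0.21,10],
    [-18,-159,-8,0,0,-0.22,10],
    [-17,-161,-20,0,0,-0.22,10],
    [-16,-161,-36,0,0,-0.22,10],
  ],
)

```text
clock: 21.55
tcp_pos: [0.4486, -0.2433, 0.1952]
orientation: [2.348, 1.707, 0.24]
contact_force: [-1.0, 0.6, -2.3]
grip_width: 0.0168
```

```bash
python3 look.py u wrist; python3 -c "
from tr import *
report()
for w in [(540,-272,81,-8,-18),(540,-272,67,0,-18),(540,-272,59,8,-18),(540,-272,54,15,-18),(540,-272,50,25,-18),(540,-272,50,36,-18)]:print(delta(lippose(*w)))"
```

```text
clk 21.60 tcp [ 447.1 -242.   192.6] yaw(y)-17.9 zax [ 0.26  -0.086 -0.962] q [-0.57  0.19  1.09  2.23 -0.39  0.58  0.48] F [-0.3  2.4 -4.6] w 16.8
scoop o [ 485.2 -254.6   81.1] trough [ -66.2 -282.1] lip tr [ -14.6 -303.3   97. ] back [-110.7 -263.9   67.4] yaw -17.9 pitch -15.9
(array([15. , -4.7, -3.8]), array([ 0.045,  0.13 , -0.001]))
(array([30.1, -9.6, -7.4]), array([ 0.088,  0.263, -0.002]))
(array([ 46.3, -14.9,  -7.4]), array([ 0.131,  0.396, -0.002]))
(array([ 61.3, -19.8,  -7.4]), array([ 0.168,  0.512, -0.002]))
(array([ 83.5, -27. ,  -7.6]), array([ 0.222,  0.678, -0.002]))
(array([108.1, -35. ,  -8.2]), array([ 0.281,  0.861, -0.002]))
```

View pics/u_wrist.png

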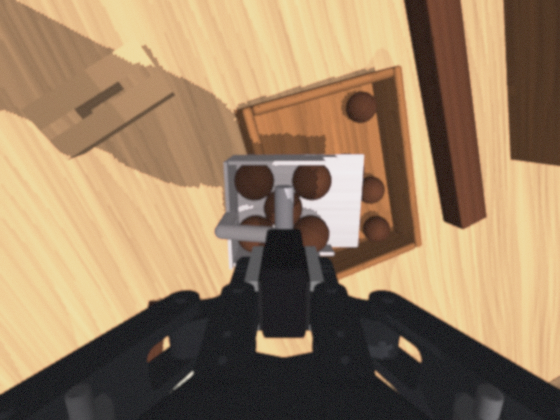

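>>> play_rows(
  plan=[
    [7,-2,-2,0.02,0.065,0,10],
    [15,-4,-4,0.045,0.13,0,10],
    [22,-6.5,-5.5,0.066,0.197,0,10],
    [30,-9,-7,0.088,0.263,0,10],
    [38,-11.6,-7.2,0.11,0.33,0,10],
    [46,-14,-7.4,0.131,0.396,0,10],
    [53,-16.5,-7.4,0.15,0.454,0,10],
    [61,-19,-7.4,0.168,0.512,0,10],
    [61,-19,-7.4,0.168,0.512,0,10],
    [61,-19,-7.4,0.168,0.512,0,10],
    [68,-21.5,-7.5,0.186,0.567,0,10],
    [76,-24,-7.5,0.204,0.622,0,10],
  ],
)

```text
clock: 22.8
tcp_pos: [0.5233, -0.2661, 0.1889]
orientation: [-2.283, -1.657, 0.311]
contact_force: [0.3, -0.4, -1.8]
grip_width: 0.017
```

>>> play_rows(
  plan=[
    [8,-2.5,0,0.018,0.056,0,10],
    [16,-5,-0.2,0.038,0.116,0,10],
    [24,-7.8,-0.4,0.058,0.178,0,10],
    [32,-10.5,-0.6,0.077,0.239,0,10],
    [32,-10.5,-0.6,0.077,0.239,0,10],
    [32,-10.5,-0.6,0.077,0.239,0,10],
  ],
)

```text
clock: 23.4
tcp_pos: [0.5556, -0.2769, 0.1872]
orientation: [-2.099, -1.524, 0.491]
contact_force: [-0.5, -0.3, -2.3]
grip_width: 0.0171
```

```bash
python3 look.py v wrist scene; python3 -c "
from tr import *
report()"
```

```text
clk 23.50 tcp [ 555.4 -276.7  188. ] yaw(y)-18.0 zax [-0.555  0.182 -0.812] q [-0.07  0.94  0.83  1.29 -0.42  1.76  0.45] F [ 0.2 -0.8 -0.8] w 16.9
scoop o [ 496.  -257.2   87.4] trough [ -55.7 -285.6] lip tr [ -12.1 -303.6   53.5] back [ -93.2 -270.1  116.6] yaw -18.0 pitch 35.7
```

View pics/v_wrist.png

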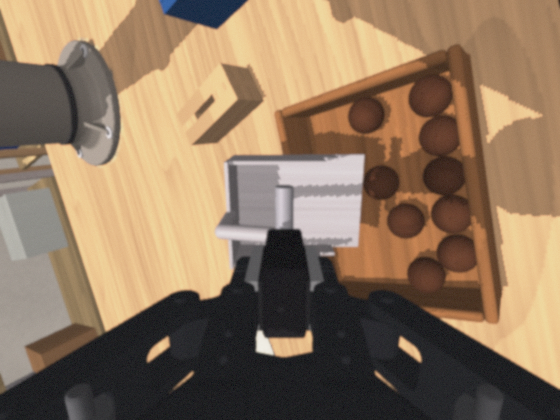

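```bash
python3 -c "
from tr import *
for w in [(540,-272,110,35.7,-18),(520,-250,150,10,-14),(510,-200,150,0,-8)]:print(delta(lippose(*w)))
"
```

```text
(array([-0.8, -0.1, 56.5]), array([-0.001,  0.   ,  0.001]))
(array([-78.5,  37.4,  89.8]), array([-0.125, -0.431,  0.07 ]))
(array([-110.7,   85.9,   80.2]), array([-0.142, -0.608,  0.17 ]))
```

>>> play_rows(
  plan=[
    [0,0,25,0,0,0,10],
    [0,0,56,0,0,0,10],
    [-20,8,70,-0.03,-0.1,0.015,10],
    [-40,18,80,-0.06,-0.21,0.035,10],
    [-60,28,86,-0.095,-0.32,0.05,10],
    [-78,37,90,-0.125,-0.431,0.07,10],
    [-95,60,85,-0.134,-0.52,0.12,10],
    [-110,86,80,-0.142,-0.608,0.17,10],
    [-110,86,80,-0.142,-0.608,0.17,10],
    [-110,86,80,-0.142,-0.608,0.17,10],
  ],
)

```text
clock: 24.5
tcp_pos: [0.4445, -0.1887, 0.2671]
orientation: [-2.365, -2.063, -0.005]
contact_force: [0.8, -0.8, -1.0]
grip_width: 0.0171
```

```bash
python3 look.py w wrist scene top
python3 - <<'E'
from fit import *
from tr import *
report()
for n in ["top","scene"]:
    X=cloud(load("w",n)); m=roi(X,.4,.68,-.45,-.13,.049,.061); print(n,m.sum(),yaw_rect(rect(X,m)))
f=load("w","top"); cv2.imwrite("pics/w_crop.png",cv2.resize(f["color"][180:310,230:460],None,fx=3.4,fy=3.4,interpolation=cv2.INTER_CUBIC))
E
```

```text
clk 24.65 tcp [ 446.7 -191.7  267.6] yaw(y)-8.0 zax [-0.001 -0.002 -1.   ] q [-0.65  0.18  1.06  2.   -0.18  1.06  0.36] F [-1.  -0.4 -1.9] w 17.1
scoop o [ 454.5 -193.   149.4] trough [ -92.1 -218.3] lip tr [ -35.5 -230.8  149.4] back [-141.  -207.6  149.5] yaw -8.0 pitch 0.0
top 496 c=(552.0,-274.2) size=(199.8,158.5) ang=86.98
scene 758 c=(517.0,-256.3) size=(235.7,230.9) ang=86.82
```

View pics/w_crop.png

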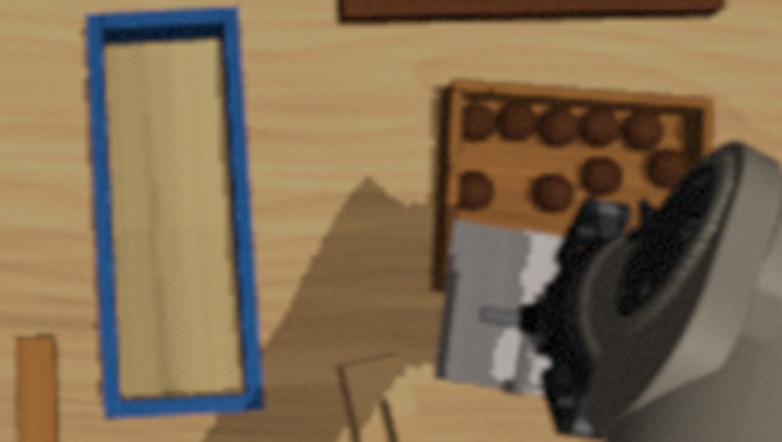

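View pics/w_wrist.png

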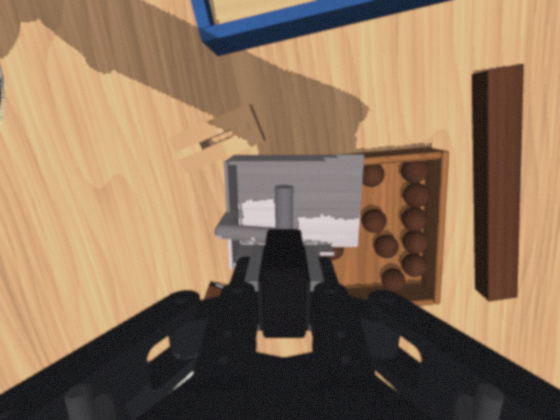

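>>> play_rows(
  plan=[
    [5,30,0,0,0,0.02,10],
    [12,70,0,0,0,0.06,10],
    [18,112,0,0,0,0.1,10],
    [22,155,0,0,0,0.14,10],
    [22,200,0,0,0,0.19,10],
    [20,245,0,0,0,0.24,10],
    [14,290,0,0,0,0.29,10],
    [4,333,0,0,0,0.33,10],
    [-10,373,0,0,0,0.37,10],
    [-26,410,0,0,0,0.4,10],
    [-40,440,0,0,0,0.43,10],
    [-52,466,0,0,0,0.45,10],
  ],
)

```text
clock: 25.85
tcp_pos: [0.3949, 0.2768, 0.2667]
orientation: [1.85, 2.538, -0.005]
contact_force: [0.6, -0.6, -3.0]
grip_width: 0.0168
```

>>> play_rows(
  plan=[
    [-6,16,0,0,0,0.01,10],
    [-10,30,0,0,0,0.016,10],
    [-12,37,-5,0,0,0.016,10],
    [-12,37,-10,0,0,0.016,10],
    [-12,37,-10,0,0,0.016,10],
  ],
)

```text
clock: 26.35
tcp_pos: [0.3823, 0.3109, 0.256]
orientation: [-1.832, -2.552, 0.006]
contact_force: [-0.2, 0.5, -1.8]
grip_width: 0.0164
```

```bash
python3 look.py x wrist scene top
python3 - <<'E'
from fit import *
from tr import *
report()
for n in ["top","scene","wrist"]:
    X=cloud(load("x",n))
    for nm,a in dict(tips=(.4,.75,.25,.45,.200,.215),prong=(.4,.75,.25,.45,.183,.196),grip=(.3,.5,.25,.4,.275,.288)).items():
        m=roi(X,*a); 
        if m.sum()>5: print(n,nm,m.sum(),yaw_rect(rect(X,m)))
f=load("x","top"); cv2.imwrite("pics/x_crop.png",cv2.resize(f["color"][180:310,230:460],None,fx=3.4,fy=3.4,interpolation=cv2.INTER_CUBIC))
E
```

```text
clk 26.50 tcp [382.5 311.4 257. ] yaw(y)18.7 zax [-0.002 -0.001 -1.   ] q [-1.4   0.16  0.67  1.98 -0.12  1.04 -0.35] F [-0.4 -0.7 -1.6] w 16.6
scoop o [389.9 313.9 138.8] trough [-117.6  291.9] lip tr [-61.4 306.2 138.7] back [-166.1  279.6  138.9] yaw 18.7 pitch 0.1
top tips 76 c=(497.1,350.3) size=(58.3,49.3) ang=19.34
top prong 510 c=(531.9,363.1) size=(124.0,50.6) ang=19.16
top grip 33 c=(386.9,300.0) size=(44.1,11.9) ang=14.43
scene tips 80 c=(495.4,350.8) size=(60.1,49.0) ang=18.88
scene prong 490 c=(530.2,363.1) size=(121.4,50.4) ang=18.97
scene grip 28 c=(394.8,305.4) size=(34.8,12.1) ang=59.99
wrist tips 958 c=(493.3,351.0) size=(59.8,48.9) ang=18.82
wrist prong 3436 c=(518.7,359.2) size=(109.8,50.3) ang=18.82
wrist grip 1336 c=(376.7,321.4) size=(44.3,10.4) ang=18.75
```

View pics/x_crop.png

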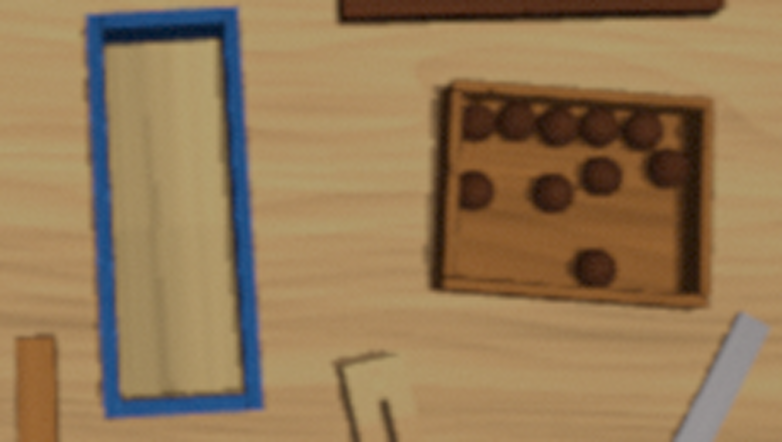

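View pics/x_wrist.png

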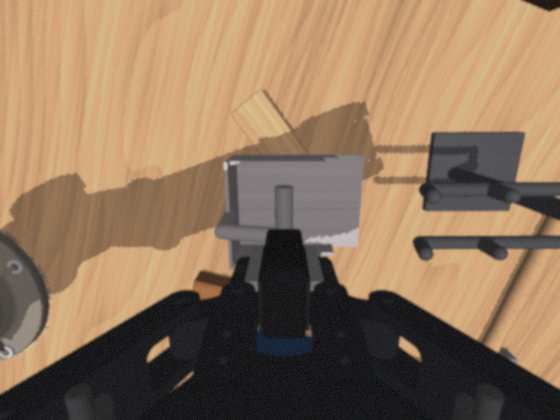

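View pics/x_scene.png

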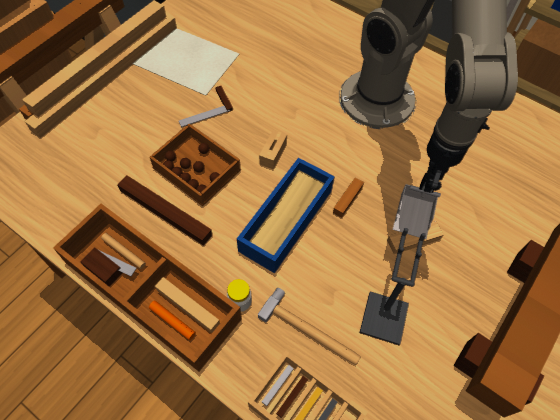

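>>> play_rows(
  plan=[
    [0,0,-8,0,0,0.003,10],
    [0,0,-14,0,0,0.003,10],
    [10,3.5,-14,0,0,0.003,10],
    [22,7.7,-14,0,0,0.003,10],
    [34,12,-14,0,0,0.003,10],
    [46,16,-14,0,0,0.003,10],
    [58,20,-14,0,0,0.003,10],
    [65,22.8,-14,0,0,0.003,10],
    [70,24.5,-14,0,0,0.003,10],
    [70,24.5,-14,0,0,0.003,10],
  ],
)

```text
clock: 27.5
tcp_pos: [0.4526, 0.3371, 0.2429]
orientation: [-1.826, -2.556, 0.003]
contact_force: [-0.1, 0.4, -1.8]
grip_width: 0.017
```

```bash
python3 look.py y wrist scene
python3 - <<'E'
from fit import *
from tr import *
report()
E
```

```text
clk 27.60 tcp [451.7 336.9 242.9] yaw(y)18.9 zax [-0.002 -0.001 -1.   ] q [-1.28  0.33  0.66  1.85 -0.23  1.05 -0.19] F [ 0.6 -1.2 -2.8] w 17.1
scoop o [459.  339.3 124.7] trough [-46.8 312. ] lip tr [  9.4 326.6 124.5] back [-95.2 299.4 124.8] yaw 18.9 pitch 0.1
```

View pics/y_wrist.png

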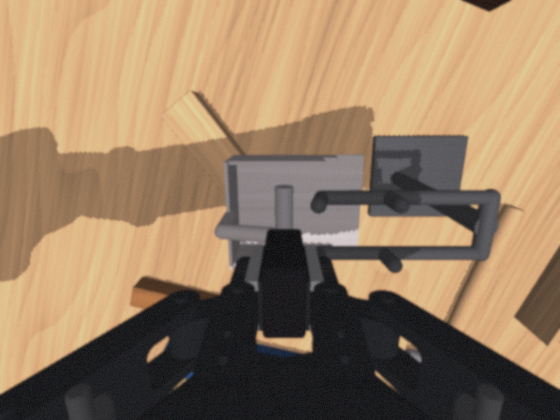

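>>> play_rows(
  plan=[
    [8,2.6,0,0,0,0,10],
    [17,5.5,0,0,0,0,10],
    [26,8.5,0,0,0,0,10],
    [34,11,0,0,0,0,10],
    [40,13,0,0,0,0,10],
    [44,14.4,0,0,0,0,10],
    [44,14.4,0,0,0,0,10],
    [44,14.4,0,0,0,0,10],
  ],
)

```text
clock: 28.4
tcp_pos: [0.4959, 0.3512, 0.2429]
orientation: [-1.825, -2.556, 0.004]
contact_force: [-0.4, 0.3, -1.8]
grip_width: 0.0167
```

```bash
python3 look.py z wrist scene
python3 - <<'E'
from fit import *
from tr import *
report()
X=cloud(load("z","wrist"))
for nm,a in dict(tips=(.4,.75,.25,.45,.200,.215),prong=(.4,.75,.25,.45,.183,.196),bar=(.4,.6,.25,.45,.216,.23)).items():
    m=roi(X,*a); 
    if m.sum()>5: print(nm,m.sum(),yaw_rect(rect(X,m)))
E
```

```text
clk 28.50 tcp [495.7 351.3 242.9] yaw(y)19.0 zax [-0.002 -0.001 -1.   ] q [-1.21  0.41  0.65  1.74 -0.28  1.09 -0.13] F [-0.7 -0.9 -1.7] w 16.9
scoop o [503.  353.8 124.7] trough [ -1.8 323.1] lip tr [ 54.3 337.6 124.6] back [-50.2 310.5 124.8] yaw 19.0 pitch 0.1
tips 1225 c=(485.6,352.9) size=(73.0,41.6) ang=17.95
prong 4667 c=(519.8,359.6) size=(143.0,50.7) ang=19.34
bar 780 c=(486.1,372.8) size=(9.4,23.3) ang=18.84
```

View pics/z_wrist.png

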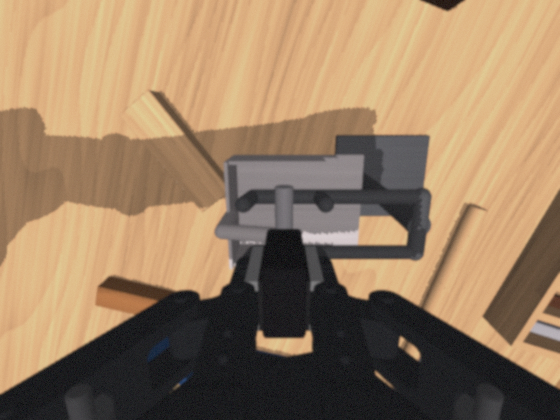

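View pics/z_scene.png

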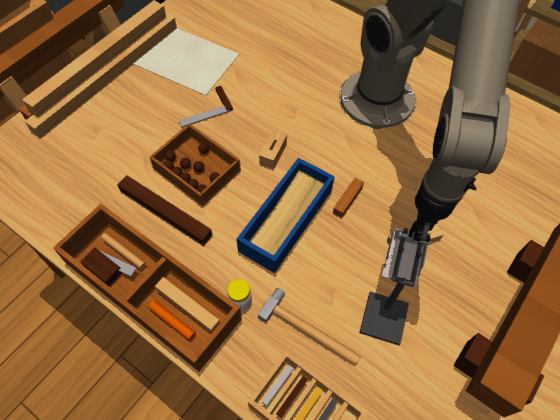

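>>> play_rows(
  plan=[
    [0,0,-5,0,0,0,10],
    [0,0,-10,0,0,0,10],
    [0,0,-15,0,0,0,10],
    [0,0,-19,0,0,0,10],
    [0,0,-22,0,0,0,10],
    [0,0,-24,0,0,0,10],
    [0,0,-25.5,0,0,0,10],
    [0,0,-26.5,0,0,0,10],
    [0,0,-26.5,0,0,0,10],
  ],
)

```text
clock: 29.4
tcp_pos: [0.496, 0.3514, 0.2165]
orientation: [-1.825, -2.556, 0.003]
contact_force: [1.0, -0.7, -2.0]
grip_width: 0.0166
```

```bash
python3 look.py A wrist scene
```

```text
clk 29.50 tcp [496.1 351.4 216.6] yaw(y)18.9 zax [-0.001 -0.001 -1.   ] q [-1.19  0.44  0.64  1.77 -0.3   1.03 -0.11] F [ 0.2  0.1 -1.1] w 16.9
```

View pics/A_wrist.png

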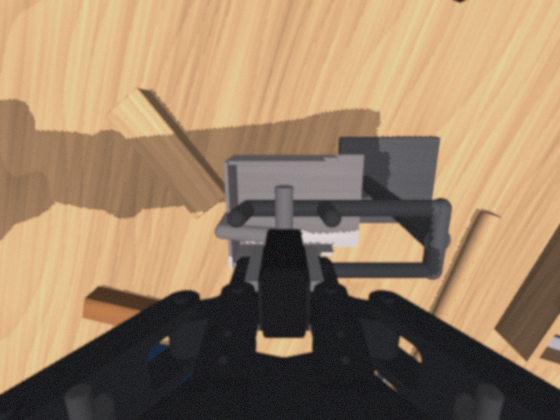

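Nearly seated; lowering the last millimetre or two until contact.

>>> play_rows(
  plan=[
    [0,0,-0.7,0,0,0,10],
    [0,0,-1.3,0,0,0,10],
    [0,0,-2,0,0,0,10],
    [0,0,-2,0,0,0,10],
  ],
)

```text
clock: 29.9
tcp_pos: [0.4963, 0.3515, 0.2158]
orientation: [-1.825, -2.556, 0.001]
contact_force: [-1.9, -0.9, 7.1]
grip_width: 0.0171
```

>>> play_rows(
  plan=[
    [0,0,0,0,0,0,20],
    [0,0,0,0,0,0,26],
    [0,0,0,0,0,0,36],
    [0,0,0,0,0,0,50],
    [0,0,0,0,0,0,65],
    [0,0,0,0,0,0,70],
    [0,0,0,0,0,0,70],
  ],
)

```text
clock: 30.6
tcp_pos: [0.496, 0.3514, 0.2145]
orientation: [-1.825, -2.556, 0.003]
contact_force: [0.9, -0.5, 0.6]
grip_width: 0.07
```

```bash
python3 look.py B wrist scene
```

```text
clk 30.70 tcp [496.  351.4 214.5] yaw(y)18.9 zax [-0.002 -0.001 -1.   ] q [-1.19  0.44  0.64  1.77 -0.3   1.03 -0.11] F [0.8 0.3 0.5] w 69.6
```

View pics/B_wrist.png

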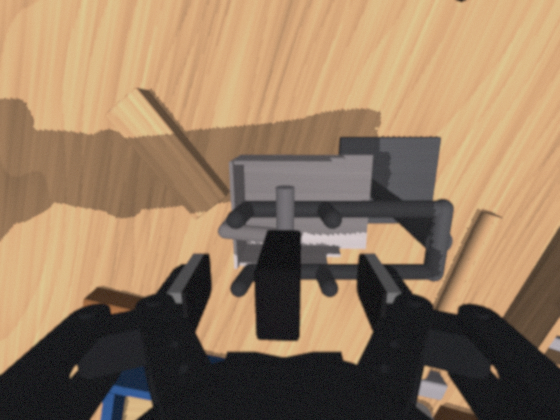

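>>> play_rows(
  plan=[
    [0,0,10,0,0,0,70],
    [0,0,30,0,0,0,70],
    [0,0,60,0,0,0,70],
    [0,0,95,0,0,0,70],
    [-10,-20,115,0,0,0,50],
    [-20,-55,120,0,0,0,30],
    [-25,-95,120,0,0,0,10],
    [-30,-135,120,0,0,-0.05,0],
    [-35,-175,120,0,0,-0.1,0],
  ],
)

```text
clock: 31.6
tcp_pos: [0.4609, 0.1747, 0.3352]
orientation: [-1.953, -2.46, 0.001]
contact_force: [0.9, -0.5, -0.1]
grip_width: 0.0003
```

```bash
python3 look.py C top scene
python3 - <<'E'
from fit import *
for n in ["top","scene"]:
    X=cloud(load("C",n))
    for nm,a in dict(tray=(.4,.68,-.45,-.13,.049,.061),stop=(.65,.8,-.5,-.08,.028,.04),bar=(.4,.6,.28,.45,.194,.206),grip=(.4,.6,.28,.45,.24,.26)).items():
        m=roi(X,*a); 
        if m.sum()>5: print(n,nm,m.sum(),yaw_rect(rect(X,m)),X[m].mean(0).round(3))
E
```

```text
clk 31.70 tcp [461.2 170.  335.5] yaw(y)12.7 zax [-0.002  0.001 -1.   ] q [-1.21  0.07  0.79  1.88 -0.05  1.21 -0.18] F [0.5 0.5 0.8] w 0.1
top tray 971 c=(516.4,-258.1) size=(229.8,231.4) ang=86.92 [ 0.55  -0.275  0.054]
top stop 1685 c=(713.3,-247.0) size=(41.8,300.2) ang=2.52 [ 0.712 -0.246  0.034]
scene tray 749 c=(513.8,-261.2) size=(224.5,240.3) ang=85.38 [ 0.552 -0.271  0.054]
scene stop 1455 c=(711.0,-246.2) size=(43.2,302.4) ang=2.66 [ 0.712 -0.241  0.035]
scene bar 156 c=(527.6,362.9) size=(117.6,70.0) ang=19.99 [0.5   0.35  0.198]
scene grip 152 c=(490.3,349.0) size=(22.0,32.9) ang=27.73 [0.491 0.349 0.25 ]
```

View pics/C_scene.png

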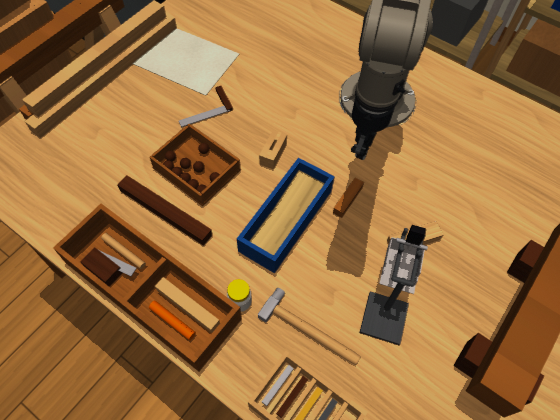

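View pics/C_top.png

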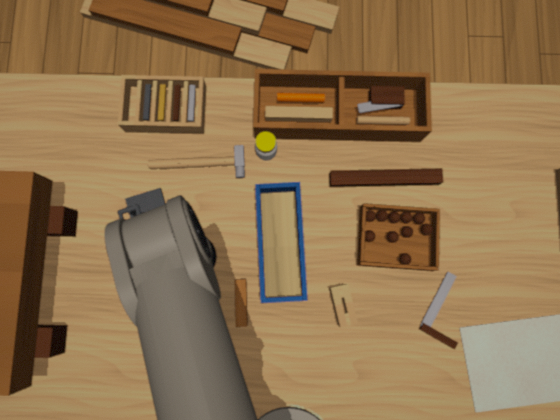

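Run:
```python
from fit import *
from tr import *
f=load("C","top")
print("saw",(pix2plane(f,[[452,275],[447,295],[422,328],[455,345]],.01)*1000).round(0)[:, :2].tolist())
print("block",(pix2plane(f,[[333,288],[350,285],[355,320],[338,325]],.045)*1000).round(0)[:, :2].tolist())
# near wall of tray
X=cloud(f); m=roi(X,.455,.64,-.39,-.165,.049,.061); print(yaw_rect(rect(X,m)))
X=cloud(load("C","scene")); m=roi(X,.455,.64,-.39,-.165,.049,.061); print(yaw_rect(rect(X,m)))
def tgt(x,y,z,yaw,pitch):
    R=Rn.from_euler('z',yaw,degrees=True)*Rn.from_euler('y',pitch,degrees=True)
    B=np.c_[[-1,0,0],[0,-1,0],[0,0,-1.]]; B=np.c_[np.cross([0,-1,0],[0,0,-1]),[0,-1,0],[0,0,-1]]
    return np.array([x,y,z]),R.as_matrix()@B
print(delta(tgt(425,-268,150,-2.9,-6)),delta(tgt(425,-268,8,-2.9,-6)))
```

```text
saw [[457.0, -422.0], [405.0, -406.0], [319.0, -339.0], [279.0, -422.0]]
block [[416.0, -105.0], [425.0, -148.0], [338.0, -160.0], [325.0, -118.0]]
c=(551.3,-274.6) size=(200.9,160.6) ang=87.13
c=(550.2,-274.4) size=(205.5,162.8) ang=87.61
(array([ -36.2, -438. , -185.5]), array([ 0.09 , -0.079, -1.84 ])) (array([ -36.2, -438. , -327.5]), array([ 0.09 , -0.079, -1.84 ]))
```

>>> play_rows(
  plan=[
    [5,-25,0,0,0,-0.13,30],
    [10,-60,0,0,0,-0.27,60],
    [15,-100,0,0,0,-0.41,70],
    [20,-140,-5,0.01,-0.01,-0.55,70],
    [22,-180,-15,0.02,-0.02,-0.69,70],
    [20,-220,-25,0.03,-0.03,-0.83,70],
    [15,-260,-40,0.04,-0.03,-0.97,70],
    [5,-300,-55,0.05,-0.04,-1.11,70],
    [-5,-335,-70,0.06,-0.05,-1.25,70],
    [-15,-370,-85,0.07,-0.06,-1.39,70],
    [-25,-400,-100,0.08,-0.07,-1.53,70],
    [-32,-425,-115,0.085,-0.075,-1.68,70],
  ],
)

```text
clock: 32.9
tcp_pos: [0.4286, -0.2504, 0.2197]
orientation: [3.129, 0.177, 0.159]
contact_force: [1.0, 0.5, -0.3]
grip_width: 0.0699
```

>>> play_rows(
  plan=[
    [-4,-10,-20,0,0,-0.1,70],
    [-4,-12,-40,0,0,-0.16,70],
    [-4,-12,-60,0,0,-0.16,70],
    [-4,-12,-60,0,0,-0.16,70],
  ],
)

```text
clock: 33.3
tcp_pos: [0.4241, -0.2599, 0.1581]
orientation: [3.127, -0.062, 0.15]
contact_force: [-1.3, -0.1, -0.8]
grip_width: 0.0702
```

```bash
cat >> tr.py <<'E'
def tgt(x,y,z,yaw,pitch):
    R=Rn.from_euler('z',yaw,degrees=True)*Rn.from_euler('y',pitch,degrees=True)
    B=np.c_[np.cross([0,-1,0],[0,0,-1]),[0,-1,0],[0,0,-1]]
    return np.array([x,y,z]),R.as_matrix()@B
E
python3 look.py D scene wrist
python3 - <<'E'
from tr import *
print(delta(tgt(425,-268,150,-2.9,-6)),delta(tgt(425,-268,8,-2.9,-6)))
E
```

```text
clk 33.40 tcp [ 425.3 -260.9  160.1] yaw(y)-92.3 zax [ 0.099 -0.014 -0.995] q [-0.42  0.4   1.08  2.15 -0.58  0.79 -0.58] F [-0.6  0.4 -0. ] w 69.9
(array([ -0.3,  -7.1, -10.1]), array([ 0.009, -0.006, -0.01 ])) (array([  -0.3,   -7.1, -152.1]), array([ 0.009, -0.006, -0.01 ]))
```

View pics/D_wrist.png

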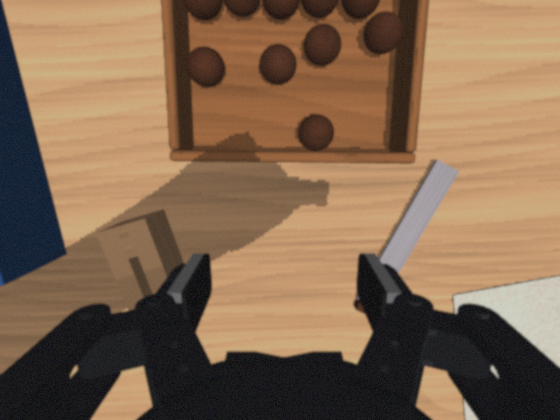

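View pics/D_scene.png

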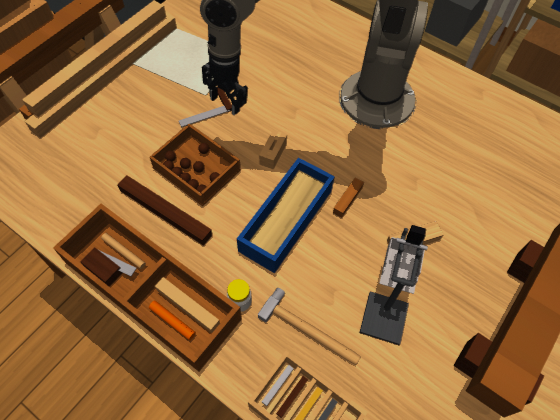

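Run:
```python
from fit import *
f=load("D","wrist"); X=cloud(f)
for u,v in [(445,168),(420,210),(395,255),(360,303),(130,230),(315,155),(180,155),(410,157)]: print((u,v),(X[v,u]*1000).round(0))
f=load("D","scene"); X=cloud(f)
for u,v in [(182,123),(200,115),(225,108)]: print((u,v),(X[v,u]*1000).round(0))
f=load("C","top"); X=cloud(f)
for u,v in [(452,275),(440,298),(428,320),(422,328),(455,345)]: print((u,v),(X[v,u]*1000).round(0))
```

```text
(445, 168) [ 455. -420.    7.]
(420, 210) [ 414. -397.    7.]
(395, 255) [ 368. -374.    7.]
(360, 303) [ 408. -295.  176.]
(130, 230) [ 415. -129.   45.]
(315, 155) [ 473. -289.   56.]
(180, 155) [ 478. -181.   55.]
(410, 157) [ 469. -366.   55.]
(182, 123) [ 454. -415.   10.]
(200, 115) [ 396. -394.    8.]
(225, 108) [ 326. -354.    4.]
(452, 275) [ 457. -423.    6.]
(440, 298) [ 397. -389.    7.]
(428, 320) [ 340. -355.    9.]
(422, 328) [ 320. -339.   11.]
(455, 345) [ 279. -421.   12.]
```

>>> play_rows(
  plan=[
    [0,-4,-30,0.009,-0.006,-0.01,70],
    [0,-9,-65,0.009,-0.006,-0.01,70],
    [0,-9,-100,0.009,-0.006,-0.01,70],
    [0,-9,-125,0.009,-0.006,-0.01,70],
    [0,-9,-140,0.009,-0.006,-0.01,70],
    [0,-9,-148,0.009,-0.006,-0.01,70],
    [0,-9,-150,0.009,-0.006,-0.01,70],
  ],
)

```text
clock: 34.1
tcp_pos: [0.426, -0.2698, 0.01]
orientation: [3.133, -0.078, 0.167]
contact_force: [0.1, 0.4, 0.1]
grip_width: 0.07
```

>>> play_rows(
  plan=[
    [6,0,0,0,0,0,70],
    [12,0,0,0,0,0,70],
    [18,0,0,0,0,0,70],
    [23,0,0,0,0,0,70],
    [27,0,0,0,0,0,70],
    [30,0,0,0,0,0,70],
    [32,0,0,0,0,0,70],
  ],
)

```text
clock: 34.8
tcp_pos: [0.4572, -0.2695, 0.0095]
orientation: [3.133, -0.079, 0.164]
contact_force: [0.6, 0.6, -0.8]
grip_width: 0.0702
```

```bash
python3 look.py E wrist scene
```

```text
clk 34.90 tcp [ 457.2 -269.6    9.5] yaw(y)-92.9 zax [ 0.104 -0.006 -0.995] q [-0.09  0.66  0.69  2.15 -0.95  0.55 -0.3 ] F [-0.7  0.1  0.3] w 69.9
```

View pics/E_wrist.png

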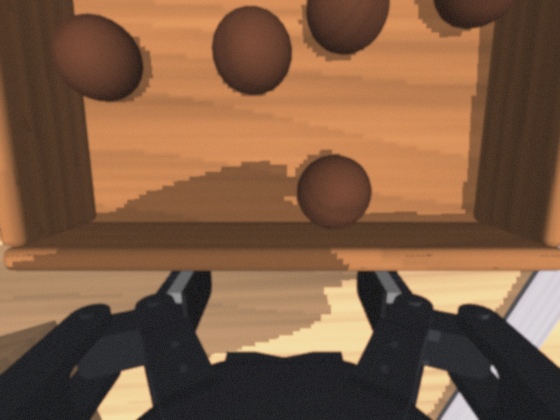

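View pics/E_scene.png

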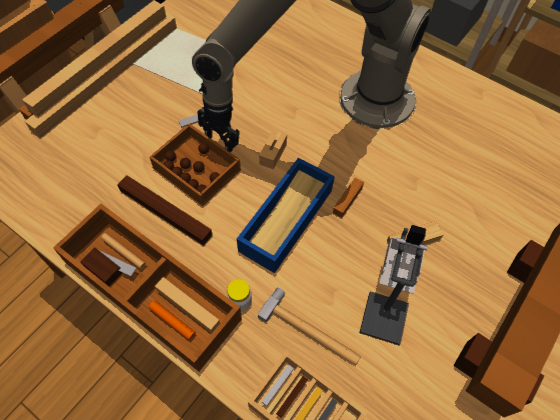

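>>> play_rows(
  plan=[
    [3,0,0,0,0,0,70],
    [6,0,0,0,0,0.005,70],
    [10,0,0,0,0,0.012,70],
    [14,0,0,0,0,0.02,70],
    [18,0,0,0,0,0.028,70],
    [22,0,0,0,0,0.036,70],
    [26,0,0,0,0,0.044,70],
    [30,0,0,0,0,0.052,70],
    [34,0,0,0,0,0.06,70],
    [38,0,0,0,0,0.068,70],
    [42,0,0,0,0,0.076,70],
    [45,0,0,0,0,0.084,70],
  ],
)

```text
clock: 36.1
tcp_pos: [0.4989, -0.271, 0.0092]
orientation: [-3.136, -0.048, -0.159]
contact_force: [-8.1, -1.3, 5.2]
grip_width: 0.0699
```

```bash
python3 look.py F wrist top
python3 - <<'E'
from fit import *
X=cloud(load("F","top"))
m=roi(X,.5,.688,-.39,-.155,.049,.061); print(m.sum(),yaw_rect(rect(X,m)))
m=roi(X,.66,.8,-.5,-.08,.028,.04); print(m.sum(),yaw_rect(rect(X,m)))
E
```

```text
clk 36.20 tcp [ 499.7 -271.     9.2] yaw(y)-88.2 zax [ 0.102  0.002 -0.995] q [-0.1   0.7   0.68  2.06 -0.92  0.6  -0.31] F [-6.3 -2.3  2.3] w 69.8
781 c=(588.9,-268.6) size=(162.3,200.8) ang=1.74
1718 c=(695.1,-247.8) size=(77.7,299.6) ang=2.37
```

View pics/F_top.png

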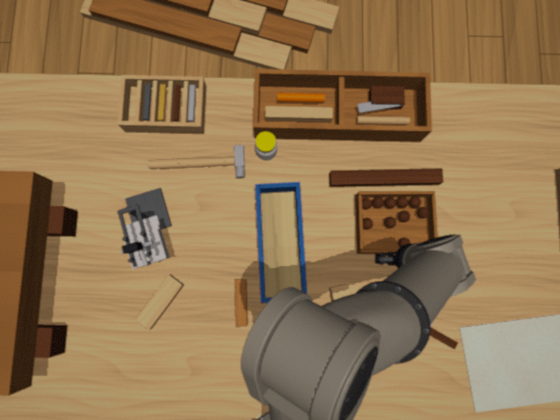

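View pics/F_wrist.png

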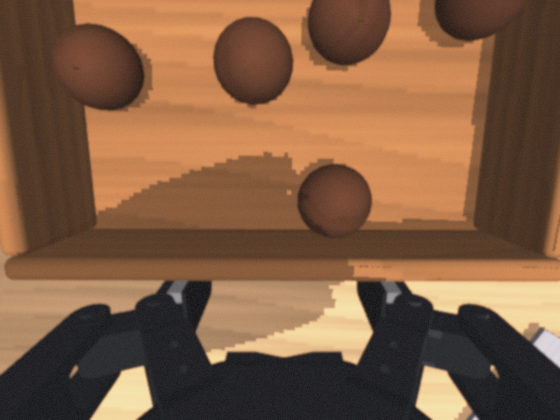

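>>> play_rows(
  plan=[
    [4,0,0,0,0,0.003,70],
    [8,0,0,0,0,0.007,70],
    [12,0,0,0,0,0.011,70],
    [15,0,0,0,0,0.014,70],
    [18,0,0,0,0,0.014,70],
    [21,0,0,0,0,0.014,70],
    [23,0,0,0,0,0.014,70],
  ],
)

```text
clock: 36.9
tcp_pos: [0.5213, -0.2706, 0.0091]
orientation: [-3.134, -0.071, -0.157]
contact_force: [-10.6, -0.3, 7.4]
grip_width: 0.0699
```

>>> play_rows(
  plan=[
    [1.5,0,0,0,0,0,70],
    [3,0,0,0,0,0,70],
  ],
)

```text
clock: 37.1
tcp_pos: [0.5236, -0.2705, 0.009]
orientation: [-3.134, -0.071, -0.155]
contact_force: [-15.0, 0.5, 11.8]
grip_width: 0.07
```

>>> play_rows(
  plan=[
    [1,0,0,0,0,0,70],
    [1,0,0,0,0,0,70],
  ],
)

```text
clock: 37.3
tcp_pos: [0.5235, -0.2705, 0.0089]
orientation: [-3.133, -0.07, -0.153]
contact_force: [-14.5, 0.9, 11.3]
grip_width: 0.0703
```

```bash
python3 look.py G wrist top scene
python3 - <<'E'
from fit import *
for n in ["top","scene"]:
    X=cloud(load("G",n))
    m=roi(X,.52,.72,-.39,-.155,.049,.061); print(m.sum(),yaw_rect(rect(X,m)))
f=load("G","top"); cv2.imwrite("pics/G_crop.png",cv2.resize(f["color"][160:270,320:460],None,fx=5,fy=5,interpolation=cv2.INTER_CUBIC))
E
```

```text
clk 37.45 tcp [ 523.6 -270.6    8.9] yaw(y)-87.4 zax [ 0.098  0.006 -0.995] q [-0.11  0.73  0.69  2.01 -0.9   0.63 -0.34] F [-13.9  -0.6  10.8] w 70.0
731 c=(613.8,-266.9) size=(160.2,201.2) ang=2.68
826 c=(606.3,-266.0) size=(174.9,202.3) ang=1.93
```

View pics/G_crop.png

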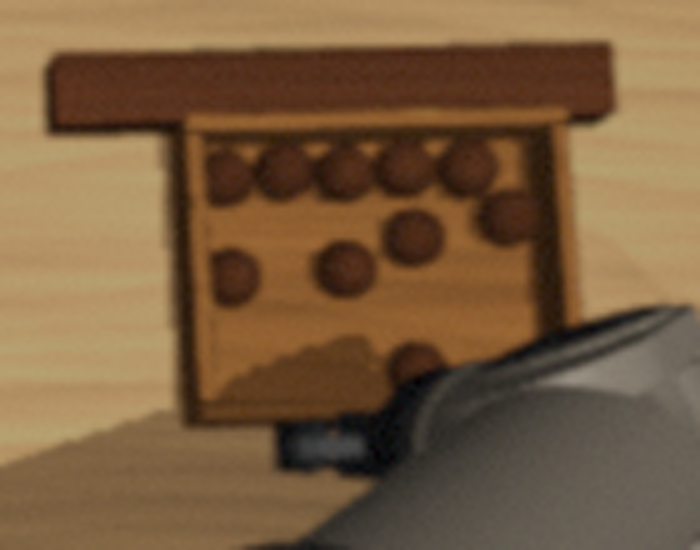

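>>> play_rows(
  plan=[
    [-4,0,0,0,0,0,70],
    [-12,0,0,0,0,0,70],
    [-25,0,0,0,0,0,70],
    [-45,0,5,0,0,0,70],
    [-65,0,30,0,0,0,70],
    [-75,0,70,0,0,0,70],
    [-80,20,115,0,0,0,70],
    [-80,50,160,0,0,0,70],
    [-80,90,200,0,0,0,70],
    [-80,130,230,0,0,0,70],
    [-80,170,250,0,0,0,70],
    [-80,170,250,0,0,0,70],
  ],
)

```text
clock: 38.65
tcp_pos: [0.4464, -0.1181, 0.2458]
orientation: [-3.129, -0.08, -0.147]
contact_force: [-0.4, 1.0, -0.3]
grip_width: 0.0701
```

```bash
python3 look.py H top scene
python3 - <<'E'
from fit import *
for n in ["top","scene"]:
    X=cloud(load("H",n))
    m=roi(X,.5,.72,-.39,-.155,.049,.061); print(m.sum(),yaw_rect(rect(X,m)))
    m=roi(X,.66,.8,-.5,-.08,.028,.04); print(m.sum(),yaw_rect(rect(X,m)))
f=load("H","top"); cv2.imwrite("pics/H_crop.png",cv2.resize(f["color"][160:290,310:470],None,fx=4.5,fy=4.5,interpolation=cv2.INTER_CUBIC))
E
```

```text
clk 38.75 tcp [ 447.4 -116.   246.8] yaw(y)-86.8 zax [ 0.098  0.019 -0.995] q [-1.08  0.05  1.31  2.14 -0.11  0.91 -1.23] F [ 0.6  0.2 -0.3] w 70.1
934 c=(613.8,-267.1) size=(160.4,200.6) ang=2.70
1923 c=(695.2,-247.9) size=(77.6,300.6) ang=2.53
781 c=(612.5,-266.2) size=(162.7,203.0) ang=2.03
1757 c=(694.4,-247.7) size=(77.0,302.4) ang=2.24
```

View pics/H_crop.png

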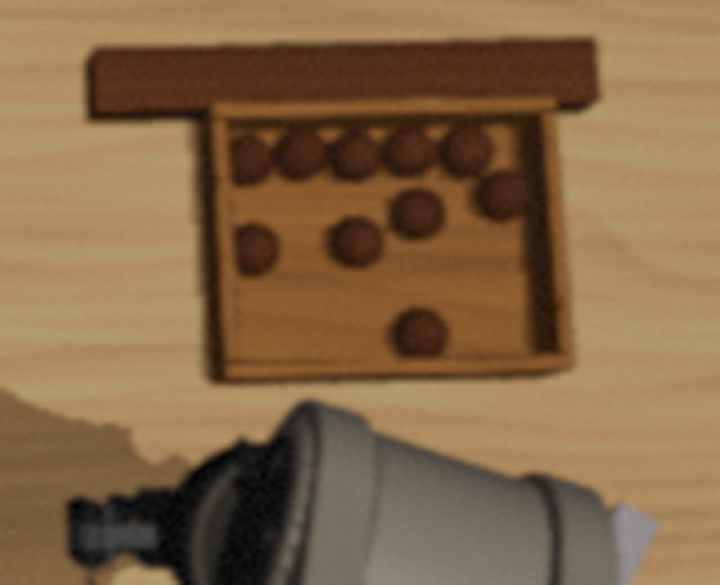

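View pics/H_scene.png

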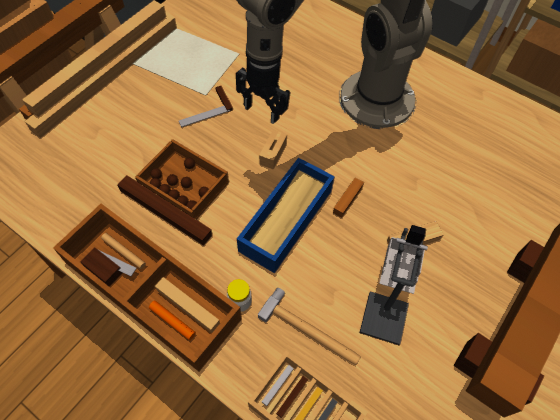

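View pics/H_top.png

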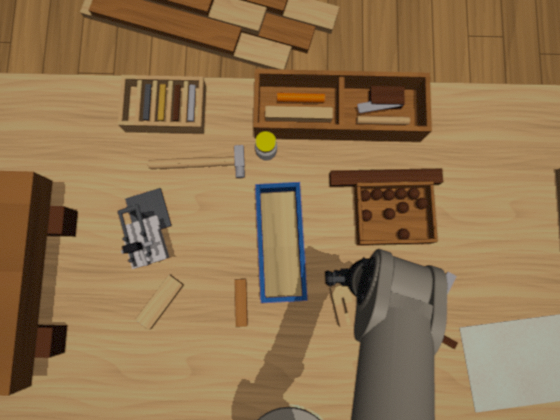

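>>> play_rows(
  plan=[
    [0,0,0,0,0,0,70],
    [0,0,0,0,0,0,70],
    [0,0,0,0,0,0,70],
    [0,0,0,0,0,0,70],
    [0,0,0,0,0,0,70],
  ],
)

```text
clock: 39.25
tcp_pos: [0.4466, -0.1199, 0.2457]
orientation: [-3.13, -0.078, -0.147]
contact_force: [-0.1, -1.2, -0.5]
grip_width: 0.0697
```

```bash
python3 look.py I scene
python3 - <<'E'
from h import *
a=load("H","scene")["color"].astype(int); b=load("I","scene")["color"].astype(int)
d=np.abs(a-b).max(2)>40; ys,xs=np.nonzero(d); print(d.sum(), (xs.min(),xs.max(),ys.min(),ys.max()) if d.any() else None)
from bench import r
print(r.hand_in())
E
```

```text
clk 39.30 tcp [ 446.7 -119.7  245.8] yaw(y)-87.1 zax [ 0.094  0.01  -0.996] q [-1.08  0.06  1.31  2.13 -0.11  0.9  -1.22] F [ 0.2 -0.9 -1.2] w 70.0
906 (np.int64(234), np.int64(425), np.int64(0), np.int64(201))
the job is handed in; nothing more can be done
None
```

I finished the job and handed it in at about 39 s of the 210 s allowed.

I scooped all ten balls in two loads of five and tipped them into the tray. The empty scoop then went onto the hook by its crossbar and I let go of it. Last, I pushed the tray against the stop with open fingers low on its robot-side wall, and backed clear.

What the last checks showed:
- **Balls:** all ten counted in the tray, none left in the trough. The gripper stayed above or outside the balls throughout, judged from the camera views and the geometry.
- **Scoop:** hanging in the throat of the hook, with the bar centred between tips and pins before I lowered it. It tilts slightly now that it hangs free.
- **Tray:** flush, about 100 mm in front of the stop's centre. Its angle was 2.7° against the stop's 2.5° in the top camera, and 2.0° against 2.2° in the scene camera, which is within the measuring noise.
- **Other things on the bench:** they look unmoved in the pictures.

Anything odd along the way:
- The tray was knocked about 25 mm while I was scooping the second load, so I measured it again before tipping.
- The wrist camera read 3 to 4 mm off the top camera. I used the measured grasp position to correct for this.
- During the first scoop the lip dragged on the trough floor, with forces of about 27 N and 39 N on two axes. It cleared at once and stayed well below the 120 N limit.

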